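# Free a console's memory caddy through its service hole, load it and click it home

## Robot

A 6-joint arm with a two-finger parallel gripper is mounted at the origin on the work surface. World frame = base frame: x ahead of the robot, y to its left, z up, the work surface at z = 0. Lengths are in mm, angles in rad, forces in N, time in s.
With the tool pointing down it reaches from about 275 to 1000 mm from the base axis. Payload 8.4 kg.
Tool frame: the origin (TCP) lies between the finger pads; the fingertips stand 8 mm ahead of it and the grasp point (between the pads) lies 11 mm behind it (tcp_to_tips is the distance from the TCP to the fingertips, in mm); z points along the fingers, y is the line along which they close (so a half turn about z gives the same grasp; the last joint's range is limited). The gripper opens to 85 mm and grips with 20 to 120 N. Pads are 22 mm wide; open, the fingers measure 114 mm over their backs; the gripper's body (76 mm by 85 mm) begins 54 mm behind the grasp point. The pads swing forward as they close: fully open they stand 13 mm farther back than shut.
Start: joints at [-1.298, 0.353, 1.633, -0, 1.155, -0.002], TCP at [169.595, -601.553, 239.281] pointing down, gripper open.
Joint ranges: [-2.63, 2.63], [-0.92, 2.1], [0.06, 2.66], [-1.3, 4.44], [0, 2.69], [-3.02, 3.02]. Speed limits (rad/s): [2.22, 2.22, 2.79, 3.14, 3.14, 3.14].

## Interface

Orientations are given as [roll, pitch, yaw] about the fixed x, y, z axes, in that order (R = Rz(yaw) Ry(pitch) Rx(roll)).
In Python, from rig import * gives the robot as it stands.
- The arm moves only by the tool step_arm, never from a script. Its argument "motion" is a list of rows, each an object with "claw": the finger opening in mm, from 0 to 85.4; "delta_pos": the shift along the tool's x, y, z in mm, a list of three; "turn": the turn about the tool's z in rad. In form: [{"claw": claw, "delta_pos": [dx, dy, dz], "turn": turn}, ...]. A call has 1 to 8 rows; each row shifts and turns the commanded pose from where the row before left it, along the tool's axes as they then stand; what a row does not reach is not made up. A row lasts 1/12 s, in which the tool goes at most 41.7 mm and 7.16 degrees, less where a joint would pass 70% of its speed; a pose out of reach is approached as far as the arm can. A call is refused whole if a number of a shift passes 41.7 or a number of a turn 0.125, either way. A call with a gripper value outside its range is refused whole. The fingers move at their own pace and stop on an object; "force" is the grip in N (left out, the last holds). Time passes only in rows, so rows that do not move let the fingers close. It gives the time, the measured TCP pose, the force, the opening and the grip force at its end, in the units of the state.
- sense(): the state, without advancing time (a new reading comes with each control period).
- grab_frame(name): name is "scene" or "top" or "wrist"; returns a dict with "img" (420x560x3 uint8, red, green, blue), "vertical_fov" (degrees; the focal length in pixels is half the picture's height over the tangent of half this angle, whatever the lens; pixels are square), "cx", "cy" (the principal point, pixels), "D" ([k1, k2, p1, p2, k3] as OpenCV has them; the pictures are not rectified), "R" (3x3) and "t" (3): a world point X has camera coordinates R X + t. Camera axes: x right, y down, z forward; pixel columns grow to the right and rows downward; lengths in mm; the calibration is good to about 2 mm. A picture is of the moment at which its call begins. There is no depth.
- sign_off(): hands the job in; it is judged then, once.
The state is a dict: "clock": time; "qpos": joint angles; "qvel": joint speeds; "joint_efforts": joint torques, N m; "eef_pos": TCP position; "tcp_rot": TCP orientation; "contact_force": force on the tool from outside, world axes, zero at the start; "wrist_torque": the same for the moment, N m; "opening": opening from 0.0 (shut) to 1.0 (fully open); "grasp_force": force on a finger pad.
Only numpy, scipy, OpenCV 4.12 (cv2) and the standard library are available. Lean on these libraries where they do the work, as an engineer would, in place of code of your own. Each camera call takes 0.05 s, during which the arm holds its last target. There are 200 camera calls.

## Task

The console lies on its lid and its caddy will not eject: take the wooden dowel from the tool block and push the red spring latch down through the small service hole until the memory caddy springs out, then stand the dowel back in the block. Next take the yellow memory pack out of the pine box, lay it flat on the blue mat and let go, take it again by its sides, and set it flat in the pocket of the open caddy with its contact edge towards the console. Finally push the caddy home until it clicks and stays shut, leaving the other packs, tools and parts where they are.

Things in the scene. Friction and masses are not known exactly. Their poses are not given: they have to be found in the camera images.
- console: Fixed games console lying on its lid on the mat, dark base plate with four rubber feet up: 190 (x) x 250 (y) mm, base plate top 68 mm above the desk. Origin: centre of its lower side; z up, x from its rear edge (facing the robot, with the caddy in it) to its front, y to its left.
- service_hole (a point): Centre of the mouth of the small round hole, 18 mm wide with a white collar, in the base plate of the console, 35 mm along the console's x from its centre, 68 mm above the desk. The plate is 14 mm thick, with open space above the latch pad below it. Axes as the console's.
- release_pad: Red round push pad, 22 mm wide, of the spring latch inside the console, straight below the service hole. Origin: centre of its top face, 32 mm below the mouth of the hole when at rest; fingers cannot reach it. Same axes as the hole.
- latch (a joint): Downward travel of the spring latch with its pad, in m: 0 at rest, 0.009 fully down. About 2 N to start it, 5 N fully down. The caddy comes free when it is about 5 mm down; 7 mm is safe. It springs back up when let go.
- caddy (a joint): How far the memory caddy is out of the console's rear, in m: about 0.001 latched shut, 0.095 fully out. A spring pushes it out (3 N shut, 2 N out). To shut it, push it along the console's +x to its end stop, -0.004; its catch rides over the latch tooth (up to 8 N in the last 20 mm) and clicks; let go, it settles at 0.001. Not clicked, it springs out again.
- caddy_front (a point): Centre of the outer face of the caddy's light grey front bar, 100 mm wide (y) and 30 mm high: the face to push on, 37 mm above the desk. Moves with the caddy. Axes as the console's: x points into it. Shut, this face stands 8 mm proud of the console's rear face.
- caddy_pocket (a point): Centre of the floor of the caddy's pocket, 26 mm above the desk, 55 mm behind its front face; moves with it. Pocket 73 (x) x 63 mm (y): 3.5 mm to spare all round for the pack lying flat. Rims 6 mm high, cut away at the sides over the middle 45 mm for fingers; beyond the rims the floor plate reaches 48 mm each side. Axes as the console's. Wholly in the open when the caddy is out.
- pack_yellow_center (a point): Centre of the loose yellow memory pack, 60 g, a rigid block. Own axes: x through its thickness (18 mm), y its width (56 mm), z (66 mm) from contact edge (dark, brass contacts) to ribbed spine. It starts upright, spine up, in one of the three slots of the pine box, its top 72 mm above the desk. Faces alike: either may lie up.
- pack_spine (a point): Middle of the yellow pack's spine edge, 33 mm from its centre along its own +z. Same axes as the pack.
- dowel_center (a point): Centre of the loose wooden dowel, 9 mm thick, 150 mm long, 12 g, blue band at its top; its own z runs from foot to top. It starts upright in one of the tool block's holes, foot 9 mm and top 159 mm above the desk.
- dowel_tip (a point): Centre of the foot (lower end) of the dowel, 75 mm below its centre along its own z.
- tool_block: Fixed light-wood tool block, 170 (x) x 56 (y) x 45 mm high, three holes in a row along its own x at -55, 0 and +55 mm, each 16 mm wide and 36 mm deep. Origin: centre of its underside; z up.
- pine_box: Fixed pine box, 176 (x) x 76 (y) x 36 mm high; its hinged lid stands open on its +y side, leaning outward, up to 115 mm high. Three packs stand in it at -52, 0 and +52 mm along its x, 34 mm clear between them, x axes along the box's, in slots 22 mm wide and 26 mm deep, their upper 36 mm above the rim. Origin: centre of its underside.
- mat: Fixed blue mat on the desk, 430 (x) x 465 (y) mm and 2 mm thick, under the console. Origin: centre of its underside. Free of things between the caddy and the pine box, in front of the console.
- pack_grey: Grey memory pack like the yellow one, in the pine box; to be left. Origin: middle of its lower edge.
- pack_white: White memory pack like the yellow one, in the pine box; to be left. Origin: middle of its lower edge.
- driver: Screwdriver with a red handle 22 mm thick, 136 mm long, standing in the tool block; to be left. Origin: its lower end.
- spudger: Black nylon spudger, 10 mm thick, 130 mm long, standing in the tool block; to be left. Origin: its lower end.
- controller_half: White controller half, 100 x 160 x 22 mm, loose on the desk; to be left. Origin: centre of its underside.
- joystick_knob: Chrome joystick knob, 25 mm wide, 19 mm high, loose on the mat; to be left. Origin: centre of its underside.
- power_brick: Grey power supply brick, 66 x 125 x 36 mm, loose on the desk; to be left. Origin: centre of its underside.

How it is judged:
By the outcome, as a careful person would: the job done as asked, in the order asked, and still so for the second after the job is handed in, with the robot touching nothing.
It also fails if it takes over 72 s, if anything falls off the work surface, if the arm or the gripper's body presses on something with over 40 N, if the wrist force passes 120 N, or if a joint passes its speed limit or range.

## Working session

There is one attempt and no reset: what is moved stays moved. The work goes in short steps, Python scripts to look and compute and a tool call to move; the robot and the scene stay as the last step left them, time stands still between calls to the robot, and variables do not carry over. Pictures are saved under pics/ and viewed, at most 10 in all, crops included, and the job is handed in when it is done.

Besides the shell and the picture viewer there is one more tool, called as name(argument=value, ...), one argument or row to a line, values as JSON. step_arm: Moves the arm, as the interface text tells. Its arguments: {"type":"object","properties":{"motion":{"type":"array","items":{"type":"object","properties":{"claw":{"type":"number"},"delta_pos":{"type":"array","items":{"type":"number"}},"turn":{"type":"number"}}}},"force":{"type":"number"}},"required":["motion"]}

```bash
ls; mkdir -p pics; cat > h.py <<'E'
from rig import *
import numpy as np, cv2
def cam(f):
    h=f["img"].shape[0]; F=h/2/np.tan(np.radians(f["vertical_fov"])/2)
    return np.array([[F,0,f["cx"]],[0,F,f["cy"]],[0,0,1.]]), np.array(f["D"],float), np.array(f["R"],float), np.array(f["t"],float)
def ray(f,uv,z):
    K,D,R,t=cam(f); p=cv2.undistortPoints(np.array(uv,float).reshape(-1,1,2),K,D).reshape(-1,2)
    d=np.c_[p,np.ones(len(p))]@R; c=-R.T@t
    return c+d*((z-c[2])/d[:,2])[:,None]
def proj(f,X):
    K,D,R,t=cam(f); return cv2.projectPoints(np.array(X,float).reshape(-1,3),cv2.Rodrigues(R)[0],t,K,D)[0].reshape(-1,2)
def save(f,n,s=None):
    im=cv2.cvtColor(f["img"],cv2.COLOR_RGB2BGR); cv2.imwrite("pics/"+n,im)
E
python3 - <<'E'
from h import *
a=grab_frame("top");save(a,"top0.png");b=grab_frame("scene");save(b,"scene0.png")
import pickle;pickle.dump((a,b),open("f0.pkl","wb"))
for f in(a,b): K,D,R,t=cam(f);print(K[0,0],D,-R.T@t,R[2])
print(sense())
E
```

```text
pics
538.8943795379597 [-0.06482217  0.          0.          0.          0.        ] [ 332.96416643   11.08647206 1528.09724652] [ 0.15474646 -0.02479449 -0.98764304]
394.92339341533756 [-0.00379936  0.          0.          0.          0.        ] [ 905.38146216 -539.38137593  735.91602691] [-0.36674927  0.58484334 -0.72350069]
{'clock': 0.1, 'qpos': array([-1.29837673e+00,  3.53600346e-01,  1.63401701e+00, -1.86713949e-05,
        1.15523629e+00, -2.40808896e-03]), 'qvel': array([ 0.00051772,  0.00038418, -0.00209019, -0.00034172, -0.00069857,
        0.00162379]), 'joint_efforts': array([-4.63673841e-04, -6.06358910e+01, -3.42819679e+01,  1.34620277e-05,
        3.92734772e-03,  6.25924230e-06]), 'eef_pos': array([ 169.49366419, -601.15719115,  238.64165349]), 'tcp_rot': array([-3.14033162e+00,  1.40361316e-05,  2.74835244e-01]), 'contact_force': array([-0.23219979,  0.98877366, -0.48782295]), 'wrist_torque': array([ 0.00789029, -0.00050603, -0.05392405]), 'grasp_force': 0.0, 'opening': 0.9988167842600342}
```

View pics/top0.png

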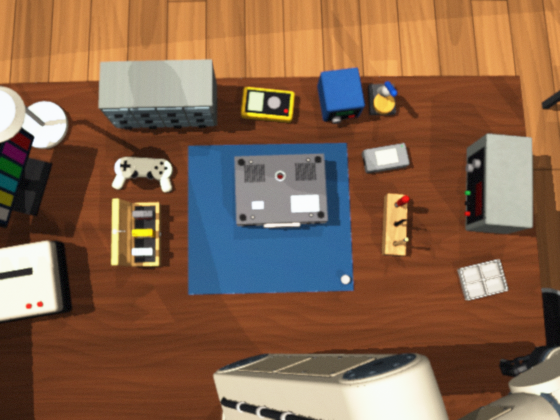

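View pics/scene0.png

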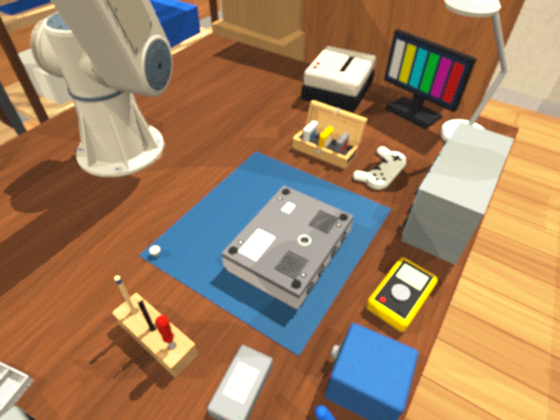

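The top view has up = +x and left = +y. It shows the console at about (281,190) with its collar at (280,176), and the caddy bar at (282,226). The pine box is at (137,233) with the yellow pack at (141,233), and the tool block is at (397,225) with the dowel at its lower end. In the scene view, the dowel's blue band is at (118,280), nearest the robot. Next I'll measure these by mask.

```bash
python3 - <<'E'
from h import *
import pickle;a,b=pickle.load(open("f0.pkl","rb"))
def blobs(f,lo,hi,roi,minA=4):
    x0,y0,x1,y1=roi;hsv=cv2.cvtColor(f["img"],cv2.COLOR_RGB2HSV)
    m=np.zeros(hsv.shape[:2],np.uint8);m[y0:y1,x0:x1]=cv2.inRange(hsv,lo,hi)[y0:y1,x0:x1]
    c,_=cv2.findContours(m,cv2.RETR_EXTERNAL,cv2.CHAIN_APPROX_NONE);return sorted([k for k in c if len(k)>=minA],key=cv2.contourArea,reverse=True)
def rep(n,f,c,z):
    for k in c[:3]:
        r=cv2.minAreaRect(k);bx=ray(f,cv2.boxPoints(r),z);w=ray(f,[r[0]],z)[0]
        e=bx[1]-bx[0],bx[2]-bx[1];print(n,np.round(r[0],1),'ctr',np.round(w[:2]),'sizes',[round(np.linalg.norm(v)) for v in e],'ang',[round(float(np.arctan2(v[1],v[0])),3) for v in e])
rep('mat',a,blobs(a,(95,120,50),(125,255,255),(180,135,360,300)),2)
rep('block',a,blobs(a,(12,60,120),(30,190,255),(380,190,412,258)),45)
rep('yellow',a,blobs(a,(22,180,120),(35,255,255),(125,200,160,268)),72)
rep('pine',a,blobs(a,(12,60,120),(30,255,255),(105,190,165,270)),36)
rep('collar',a,blobs(a,(0,0,170),(180,60,255),(270,166,290,186)),68)
rep('caddybar',a,blobs(a,(0,0,150),(180,60,255),(255,219,310,232)),45)
rep('blue band scene',b,blobs(b,(95,80,50),(130,255,255),(108,270,130,292)),155)
im=a["img"][185:265,375:435];cc=cv2.resize(im,None,fx=6,fy=6,interpolation=cv2.INTER_CUBIC)
dd=cv2.resize(a["img"][145:235,228:334],None,fx=4,fy=4,interpolation=cv2.INTER_CUBIC)
o=np.zeros((480,800,3),np.uint8);o[:480,:360]=cc;o[:360,362:362+424]=dd
cv2.imwrite("pics/crop1.png",o[:,:,::-1])
print(proj(a,[[0,0,0]]))
E
```

```text
mat [268.9 217.8] ctr [551. -18.] sizes [478, 430] ang [-1.565, 3.118]
block [395.6 223.8] ctr [ 520. -371.] sizes [179, 77] ang [-0.124, -1.659]
yellow [141.5 232.5] ctr [508. 330.] sizes [57, 19] ang [-1.591, -3.133]
pine [134.5 231.5] ctr [515. 358.] sizes [138, 193] ang [-1.592, -3.134]
pine [162.5 191. ] ctr [628. 281.] sizes [2, 10] ang [-0.783, -2.371]
collar [279.8 175.2] ctr [660. -49.] sizes [30, 28] ang [-0.796, -2.392]
caddybar [281.5 224.5] ctr [525. -51.] sizes [98, 12] ang [-1.554, -3.135]
caddybar [281.5 220. ] ctr [538. -52.] sizes [147, 6] ang [-1.592, 3.107]
blue band scene [118.6 281.7] ctr [ 472. -368.] sizes [5, 2] ang [1.198, -0.383]
[[267.13837015 417.46328937]]
```

View pics/crop1.png

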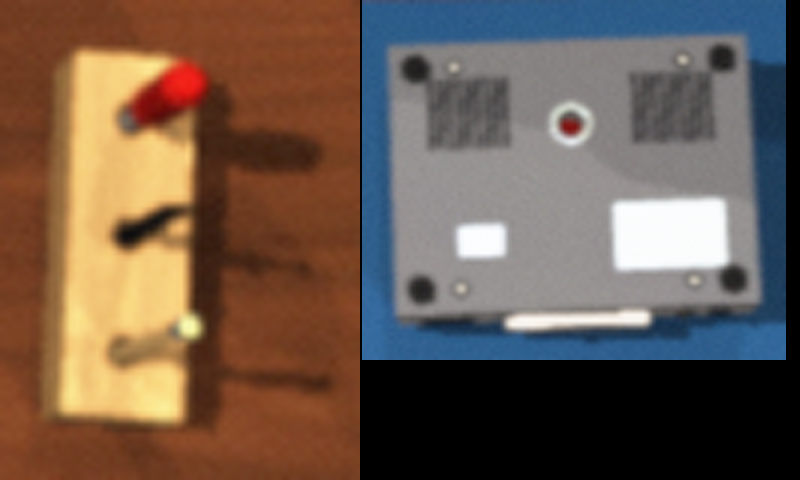

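The crop shows the dowel's top at about (406.7,239.3) and its hole mouth near (395,243.7). The spudger and driver are in the other two holes. The collar is at (280.2,176), with the red pad visible below it and four feet at the corners.

```bash
python3 - <<'E'
from h import *
import pickle;a,b=pickle.load(open("f0.pkl","rb"))
P=lambda x,y:((x-362)/4+228-.375,y/4+145-.375)
Q=lambda x,y:(x/6+375-.42,y/6+185-.42)
ft=ray(a,[P(415,70),P(722,58),P(733,279),P(421,290)],72);print('feet',ft.round(1))
v=[ft[0]-ft[1],ft[3]-ft[2]];print('y-dir yaw',[np.arctan2(-k[0],k[1]) for k in v], 'xdir',[np.arctan2(k[1],k[0]) for k in(ft[0]-ft[3],ft[1]-ft[2])])
print('corners z68',ray(a,[P(390,45),P(746,37),P(763,302),P(398,317)],68).round(1))
print('hole',ray(a,[P(571,124)],68),'bar',ray(a,[P(505,326),P(651,321)],45).round(1))
print('dowel top',ray(a,[Q(190,326)],159),'scene',ray(b,[(118.5,279.5)],157))
print('hole mouths',ray(a,[Q(122,350),Q(122,235),Q(127,120)],47).round(1))
print('block corners',ray(a,[Q(75,50),Q(196,57),Q(186,422),Q(58,413)],45).round(1))
E
```

```text
feet [[ 698.2   57.7   72. ]
 [ 702.8 -156.    72. ]
 [ 547.2 -157.6   72. ]
 [ 544.1   55.9   72. ]]
y-dir yaw [np.float64(0.021431846257520242), np.float64(0.014431002811511417)] xdir [np.float64(0.01152077209980585), np.float64(0.010638108614312216)]
corners z68 [[ 717.5   74.9   68. ]
 [ 718.7 -173.8   68. ]
 [ 531.4 -178.1   68. ]
 [ 526.4   72.    68. ]]
hole [[658.70948224 -49.67439466  68.        ]] bar [[ 521.6   -1.1   45. ]
 [ 522.9 -102.5   45. ]]
dowel top [[ 465.77716378 -367.16165675  159.        ]] scene [[ 469.75525235 -365.38533672  157.        ]]
hole mouths [[ 466.2 -365.5   47. ]
 [ 519.9 -368.6   47. ]
 [ 574.1 -374.3   47. ]]
block corners [[ 608.3 -352.1   45. ]
 [ 603.9 -409.5   45. ]
 [ 432.3 -394.1   45. ]
 [ 438.  -334.4   45. ]]
```

step_arm(
  motion=[
    {"claw":40,"delta_pos":[0,0,0],"turn":0.092},
    {"claw":40,"delta_pos":[0,0,0],"turn":0.092},
    {"claw":40,"delta_pos":[0,0,0],"turn":0.091},
    {"claw":40,"delta_pos":[30,-24,0],"turn":0},
    {"claw":40,"delta_pos":[30,-24,0],"turn":0},
    {"claw":40,"delta_pos":[30,-24,0],"turn":0},
    {"claw":40,"delta_pos":[30,-24,0],"turn":0},
    {"claw":40,"delta_pos":[30,-24,0],"turn":0},
  ],
  force=40,
)

```text
clock: 0.77
eef_pos: [320.5, -480.2, 239.0]
tcp_rot: [-3.141, 0.0, -0.001]
contact_force: [0.7, 0.2, 0.8]
opening: 0.461
grasp_force: 0.0
```

step_arm(
  motion=[
    {"claw":40,"delta_pos":[30,-24,0],"turn":0},
    {"claw":40,"delta_pos":[30,-24,0],"turn":0},
    {"claw":40,"delta_pos":[30,-24,0],"turn":0},
    {"claw":40,"delta_pos":[0,0,0],"turn":0},
    {"claw":40,"delta_pos":[0,0,0],"turn":0},
  ],
)

```text
clock: 1.18
eef_pos: [410.9, -408.1, 239.0]
tcp_rot: [-3.141, 0.0, 0.003]
contact_force: [-0.5, -0.5, -0.1]
opening: 0.467
grasp_force: 0.0
```

```bash
python3 - <<'E'
from h import *
w=grab_frame("wrist");save(w,"w1.png");K,D,R,t=cam(w);print(K[0,0],-R.T@t,R)
s=sense();print(s["eef_pos"],s["tcp_rot"],s["clock"],s["contact_force"]);print('expect dowel top',proj(w,[[467,-367,159],[466,-367,45]]))
E
```

```text
369.07781349089345 [ 480.64781102 -408.33982122  372.90925993] [[ 0.00373845 -0.99999236  0.00114252]
 [-0.96116363 -0.003278    0.27595967]
 [-0.27595382 -0.00212981 -0.96116854]]
[ 409.86175445 -409.04196655  238.94691908] [-3.14133643e+00  7.81371555e-04  1.75159647e-03] 1.2333 [-0.24273205  0.0780183  -0.24985179]
expect dowel top [[206.27919414 124.31418903]
 [231.26659018 116.97088531]]
```

View pics/w1.png

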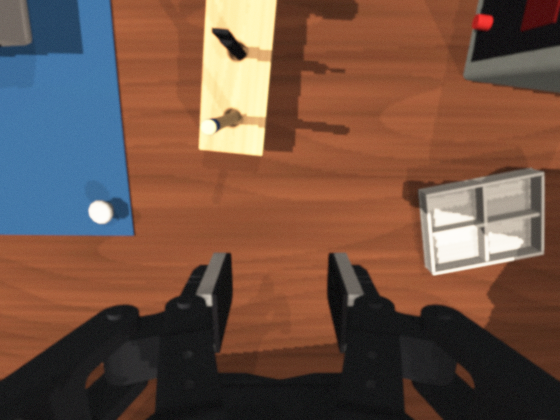

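The wrist view shows the dowel's top face at about (210,127) and its hole mouth at about (238,116). I'll convert those pixels next.

```bash
python3 - <<'E'
from h import *
w=grab_frame("wrist")
print(ray(w,[(210,127)],159).round(1),ray(w,[(237,117)],45).round(1))
E
```

```text
[[ 464.5 -370.1  159. ]] [[ 464.9 -373.    45. ]]
```

step_arm(
  motion=[
    {"claw":40,"delta_pos":[27,-20,0],"turn":0},
    {"claw":40,"delta_pos":[27.5,-19.5,0],"turn":0},
    {"claw":40,"delta_pos":[0,0,30],"turn":0},
    {"claw":40,"delta_pos":[0,0,30],"turn":0},
    {"claw":40,"delta_pos":[0,0,30],"turn":0},
    {"claw":40,"delta_pos":[0,0,30],"turn":0},
    {"claw":40,"delta_pos":[0,0,11],"turn":0},
    {"claw":40,"delta_pos":[0,0,0],"turn":0},
  ],
)

```text
clock: 1.95
eef_pos: [461.6, -369.8, 105.5]
tcp_rot: [-3.138, 0.004, -0.002]
contact_force: [0.3, 1.0, -0.0]
opening: 0.468
grasp_force: 0.0
```

step_arm(
  motion=[
    {"claw":2,"delta_pos":[0,0,0],"turn":0},
    {"claw":2,"delta_pos":[0,0,0],"turn":0},
    {"claw":2,"delta_pos":[0,0,0],"turn":0},
    {"claw":2,"delta_pos":[0,0,0],"turn":0},
    {"claw":2,"delta_pos":[0,0,0],"turn":0},
  ],
)

```text
clock: 2.37
eef_pos: [465.0, -370.6, 110.0]
tcp_rot: [3.14, -0.002, -0.0]
contact_force: [-0.5, 1.7, 7.2]
opening: 0.09
grasp_force: 39.3
```

step_arm(
  motion=[
    {"claw":2,"delta_pos":[0,0,-15],"turn":0},
    {"claw":2,"delta_pos":[0,0,-30],"turn":0},
    {"claw":2,"delta_pos":[0,0,-30],"turn":0},
    {"claw":2,"delta_pos":[0,0,-30],"turn":0},
    {"claw":2,"delta_pos":[0,0,-10],"turn":0},
    {"claw":2,"delta_pos":[20,-32,0],"turn":0},
    {"claw":2,"delta_pos":[20,-32,0],"turn":0},
    {"claw":2,"delta_pos":[20,-32,0],"turn":0},
  ],
)

```text
clock: 3.03
eef_pos: [524.6, -273.5, 224.0]
tcp_rot: [3.141, -0.001, -0.002]
contact_force: [-0.1, -0.8, 0.6]
opening: 0.092
grasp_force: 39.1
```

step_arm(
  motion=[
    {"claw":2,"delta_pos":[20,-32,0],"turn":0},
    {"claw":2,"delta_pos":[20,-32,0],"turn":0},
    {"claw":2,"delta_pos":[20,-32,0],"turn":0},
    {"claw":2,"delta_pos":[20,-32,0],"turn":0},
    {"claw":2,"delta_pos":[20,-32,0],"turn":0},
    {"claw":2,"delta_pos":[14,-28,0],"turn":0},
    {"claw":2,"delta_pos":[0,0,0],"turn":0},
    {"claw":2,"delta_pos":[0,0,0],"turn":0},
  ],
)

```text
clock: 3.7
eef_pos: [638.6, -84.6, 223.0]
tcp_rot: [3.141, 0.0, 0.003]
contact_force: [-0.1, 0.0, 0.4]
opening: 0.089
grasp_force: 39.1
```

```bash
python3 - <<'E'
from h import *
s=sense();print(s["eef_pos"],s["contact_force"],s["opening"],s["grasp_force"])
w=grab_frame("wrist");b=grab_frame("scene")
o=np.zeros((420,760,3),np.uint8);o[:,:400]=w["img"][:,80:480]
c=b["img"][150:290,240:360];o[:,400:]=cv2.resize(c,(360,420),interpolation=cv2.INTER_CUBIC)
cv2.imwrite("pics/w2.png",o[:,:,::-1])
import pickle;pickle.dump((w,b,s["eef_pos"]),open("f2.pkl","wb"))
print(proj(w,[[658.5,-49.7,68],[658.5,-49.7,100]]),proj(b,[[658.5,-49.7,68]]))
E
```

```text
[638.64428247 -84.57333715 223.04792839] [-0.05601993  0.00505448  0.38225072] 0.08942794537608066 39.12911295890808
[[234.21515449 164.92384275]
 [228.96409126 172.63777559]] [[303.13106791 240.49483006]]
```

View pics/w2.png

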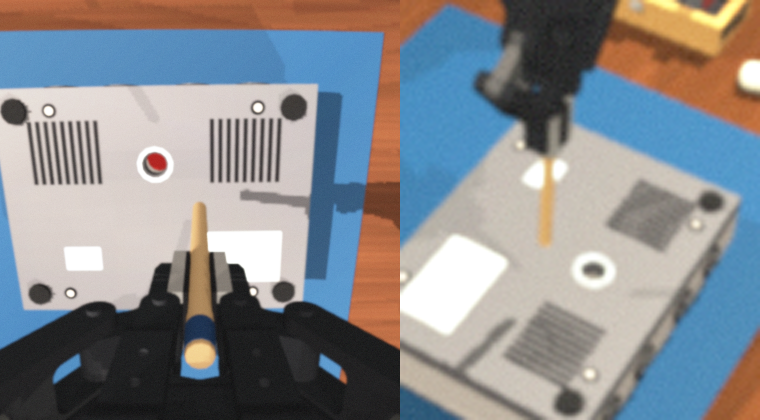

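The collar at wrist pixel (235,164) matches the prediction of (234,165). The dowel hangs straight, with its foot at wrist (280,208) and scene (288.3,231). I'll triangulate the foot.

```bash
python3 - <<'E'
from h import *
import pickle;w,b,e=pickle.load(open("f2.pkl","rb"))
def tri(f,u,g,v):
    A=[]
    for h,p in((f,u),(g,v)):
        K,D,R,t=cam(h);q=cv2.undistortPoints(np.array([[p]],float),K,D)[0,0];A.append((np.c_[R,t],q))
    X=cv2.triangulatePoints(A[0][0],A[1][0],A[0][1].reshape(2,1),A[1][1].reshape(2,1)).ravel();return X[:3]/X[3]
print(tri(w,(280,206),b,(288.3,231)), ray(w,[(280,206)],122), ray(b,[(288.3,231)],122),proj(w,[[*e[:2],122]]),proj(b,[[*e[:2],122]]))
print('top',ray(w,[(280,354)],272),proj(w,[[*e[:2],272]]))
E
```

```text
[641.01044237 -85.75858345 123.68104527] [[640.39509553 -85.78900061 122.        ]] [[640.41907888 -84.51563506 122.        ]] [[278.15996487 208.52763756]] [[287.55012457 230.65345734]]
top [[641.62968984 -85.28211176 272.        ]] [[277.39013592 363.04218476]]
```

step_arm(
  motion=[
    {"claw":2,"delta_pos":[18,-35.6,0],"turn":0},
    {"claw":2,"delta_pos":[0,0,0],"turn":0},
    {"claw":2,"delta_pos":[0,0,20],"turn":0},
    {"claw":2,"delta_pos":[0,0,20],"turn":0},
    {"claw":2,"delta_pos":[0,0,5],"turn":0},
    {"claw":2,"delta_pos":[0,0,0],"turn":0},
    {"claw":2,"delta_pos":[0,0,0],"turn":0},
  ],
)

```text
clock: 4.38
eef_pos: [656.1, -51.4, 178.7]
tcp_rot: [3.142, 0.0, -0.001]
contact_force: [0.9, 0.4, -0.6]
opening: 0.093
grasp_force: 39.2
```

step_arm(
  motion=[
    {"claw":2,"delta_pos":[0,0,8],"turn":0},
    {"claw":2,"delta_pos":[0,0,8],"turn":0},
    {"claw":2,"delta_pos":[0,0,8],"turn":0},
    {"claw":2,"delta_pos":[0,0,8],"turn":0},
    {"claw":2,"delta_pos":[0,0,5],"turn":0},
    {"claw":2,"delta_pos":[0,0,0],"turn":0},
    {"claw":2,"delta_pos":[0,0,0],"turn":0},
  ],
)

```text
clock: 4.97
eef_pos: [656.0, -50.5, 140.8]
tcp_rot: [-3.141, 0.001, -0.0]
contact_force: [-0.1, -0.3, -0.7]
opening: 0.089
grasp_force: 39.2
```

step_arm(
  motion=[
    {"claw":2,"delta_pos":[0,0,5],"turn":0},
    {"claw":2,"delta_pos":[0,0,4],"turn":0},
    {"claw":2,"delta_pos":[0,0,3.5],"turn":0},
    {"claw":2,"delta_pos":[0,0,0],"turn":0},
    {"claw":2,"delta_pos":[0,0,0],"turn":0},
    {"claw":2,"delta_pos":[0,0,0],"turn":0},
  ],
)

```text
clock: 5.47
eef_pos: [656.7, -50.6, 129.3]
tcp_rot: [3.142, -0.001, -0.0]
contact_force: [0.9, -0.4, 5.1]
opening: 0.089
grasp_force: 39.6
```

```bash
python3 - <<'E'
from h import *
s=sense();print(s["eef_pos"],s["contact_force"],s["opening"],s["grasp_force"])
w=grab_frame("scene");t=grab_frame("top")
o=np.zeros((420,800,3),np.uint8);o[:,:400]=w["img"][:,80:480]
c=t["img"][145:285,215:348];o[:,400:]=cv2.resize(c,(400,420),interpolation=cv2.INTER_CUBIC)
cv2.imwrite("pics/w3.png",o[:,:,::-1])
E
```

```text
[656.73246389 -50.56688187 129.27875297] [ 0.94458962 -0.44443204  5.12559762] 0.08868448125273559 39.60002839565277
```

View pics/w3.png

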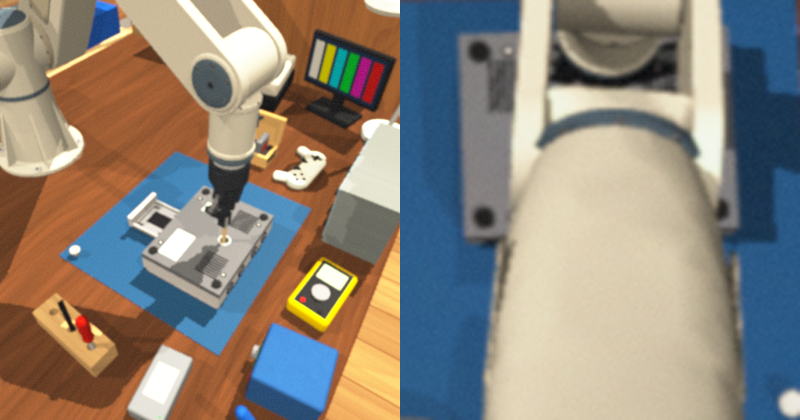

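The scene view shows the caddy fully out, at about (155,215) in the picture. The dowel goes back to its block next.

step_arm(
  motion=[
    {"claw":2,"delta_pos":[0,0,-14],"turn":0},
    {"claw":2,"delta_pos":[0,0,-20],"turn":0},
    {"claw":2,"delta_pos":[0,0,-30],"turn":0},
    {"claw":2,"delta_pos":[0,0,-30],"turn":0},
    {"claw":2,"delta_pos":[-19.5,32.5,0],"turn":0},
    {"claw":2,"delta_pos":[-19.5,32.5,0],"turn":0},
    {"claw":2,"delta_pos":[-19.5,32.5,0],"turn":0},
    {"claw":2,"delta_pos":[-19.5,32.5,0],"turn":0},
  ],
)

```text
clock: 6.23
eef_pos: [576.5, -181.3, 222.4]
tcp_rot: [-3.141, 0.001, 0.001]
contact_force: [0.4, -0.5, -0.3]
opening: 0.093
grasp_force: 39.3
```

step_arm(
  motion=[
    {"claw":2,"delta_pos":[-19.5,32.5,0],"turn":0},
    {"claw":2,"delta_pos":[-19.5,32.5,0],"turn":0},
    {"claw":2,"delta_pos":[-19.5,32.5,0],"turn":0},
    {"claw":2,"delta_pos":[-19.5,32.5,0],"turn":0},
    {"claw":2,"delta_pos":[-19.5,32.5,0],"turn":0},
    {"claw":2,"delta_pos":[-16.5,27.5,0],"turn":0},
    {"claw":2,"delta_pos":[0,0,0],"turn":0},
    {"claw":2,"delta_pos":[0,0,0],"turn":0},
  ],
)

```text
clock: 6.9
eef_pos: [462.7, -371.4, 222.2]
tcp_rot: [-3.141, 0.001, -0.003]
contact_force: [0.2, 0.2, -0.1]
opening: 0.087
grasp_force: 39.3
```

```bash
python3 - <<'E'
from h import *
import pickle
s=sense();e=s["eef_pos"];print(e,s["contact_force"],s["opening"],s["grasp_force"])
w=grab_frame("wrist");b=grab_frame("scene");pickle.dump((w,b,e),open("f4.pkl","wb"))
o=np.zeros((560,800,3),np.uint8);o[:420,:400]=w["img"][:,80:480]
c=b["img"][260:380,100:200];o[:480,400:]=cv2.resize(c,(400,480),interpolation=cv2.INTER_CUBIC)
cv2.imwrite("pics/w4.png",o[:,:,::-1])
z=e[2]-101
print(proj(w,[[e[0]+1.8,e[1]-.6,z],[465,-370,45]]),proj(b,[[e[0]+1.8,e[1]-.6,z],[465,-370,45]]))
E
```

```text
[ 462.65155556 -371.43178343  222.21019411] [ 0.20381848  0.16978088 -0.07016489] 0.08718739966439987 39.26997900009155
[[279.28656828 205.76790493]
 [276.90791161 180.5322116 ]] [[119.22939925 292.01946962]
 [131.41064729 312.7201226 ]]
```

View pics/w4.png

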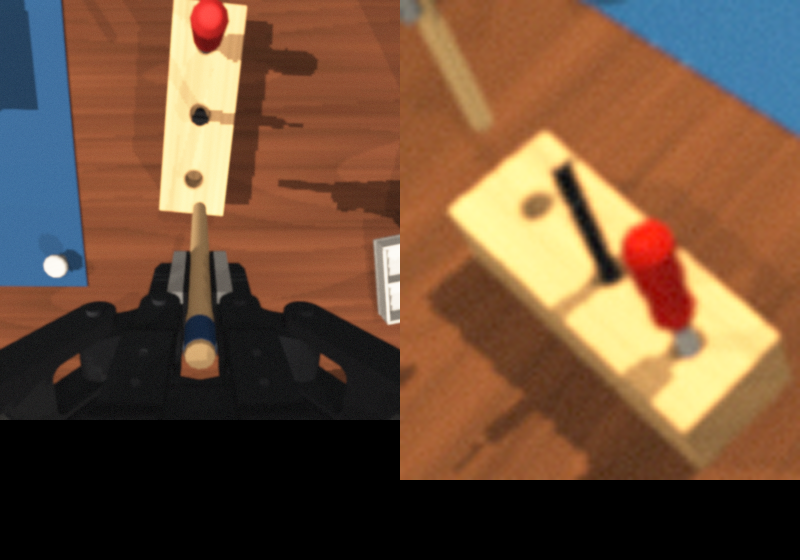

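The empty hole is at wrist (274,179) and scene (134.5,311.5). The dowel foot is at wrist (281,207) and scene (120,292).

```bash
python3 - <<'E'
from h import *
import pickle;w,b,e=pickle.load(open("f4.pkl","rb"))
print('hole',ray(w,[(274,179)],45),ray(b,[(134.5,311.5)],45));z=e[2]-101
print('foot',ray(w,[(280.5,206)],z),ray(b,[(120,291.2)],z))
E
```

```text
hole [[ 466.35335114 -367.50621643   45.        ]] [[ 467.98328394 -364.91296189   45.        ]]
foot [[ 464.28895237 -372.83543667  121.21019411]] [[ 464.28462965 -370.11809674  121.21019411]]
```

step_arm(
  motion=[
    {"claw":2,"delta_pos":[2.5,-4.6,0],"turn":0},
    {"claw":2,"delta_pos":[0,0,30],"turn":0},
    {"claw":2,"delta_pos":[0,0,30],"turn":0},
    {"claw":2,"delta_pos":[0,0,10],"turn":0},
    {"claw":2,"delta_pos":[0,0,5],"turn":0},
    {"claw":2,"delta_pos":[0,0,5],"turn":0},
    {"claw":2,"delta_pos":[0,0,0],"turn":0},
    {"claw":2,"delta_pos":[0,0,0],"turn":0},
  ],
)

```text
clock: 7.67
eef_pos: [467.4, -366.1, 143.8]
tcp_rot: [3.141, -0.001, 0.0]
contact_force: [-0.1, -0.2, 1.1]
opening: 0.088
grasp_force: 39.3
```

step_arm(
  motion=[
    {"claw":2,"delta_pos":[0,0,10],"turn":0},
    {"claw":2,"delta_pos":[0,0,10],"turn":0},
    {"claw":2,"delta_pos":[0,0,7],"turn":0},
    {"claw":2,"delta_pos":[0,0,0],"turn":0},
    {"claw":2,"delta_pos":[0,0,0],"turn":0},
  ],
)

```text
clock: 8.08
eef_pos: [466.2, -365.6, 115.0]
tcp_rot: [-3.141, 0.001, -0.0]
contact_force: [-1.0, 0.1, 0.5]
opening: 0.095
grasp_force: 39.3
```

step_arm(
  motion=[
    {"claw":2,"delta_pos":[0,0,3],"turn":0},
    {"claw":2,"delta_pos":[0,0,0],"turn":0},
    {"claw":35,"delta_pos":[0,0,0],"turn":0},
    {"claw":35,"delta_pos":[0,0,0],"turn":0},
    {"claw":35,"delta_pos":[0,0,0],"turn":0},
    {"claw":35,"delta_pos":[0,0,-30],"turn":0},
    {"claw":35,"delta_pos":[0,0,-40],"turn":0},
    {"claw":35,"delta_pos":[0,0,-40],"turn":0},
  ],
)

```text
clock: 8.75
eef_pos: [465.9, -365.4, 223.3]
tcp_rot: [-3.14, 0.002, -0.0]
contact_force: [0.8, 0.0, 0.7]
opening: 0.41
grasp_force: 0.0
```

```bash
python3 - <<'E'
from h import *
import pickle
s=sense();e=s["eef_pos"];print(e,s["contact_force"],s["opening"],s["clock"])
b=grab_frame("scene");t=grab_frame("top");pickle.dump((b,t),open("f5.pkl","wb"))
o=np.zeros((580,800,3),np.uint8);o[:480,:400]=cv2.resize(b["img"][260:380,100:200],(400,480),interpolation=cv2.INTER_CUBIC)
o[:390,400:]=cv2.resize(t["img"][190:275,105:200],(400,390)[:2],interpolation=cv2.INTER_CUBIC)
o[395:580,400:]=cv2.resize(b["img"][90:170,280:452],(400,185),interpolation=cv2.INTER_CUBIC)
cv2.imwrite("pics/w5.png",o[:,:,::-1])
E
```

```text
[ 465.92465331 -365.35048111  223.30786523] [0.8024462  0.04608181 0.70885627] 0.4096302359078534 8.75
```

View pics/w5.png

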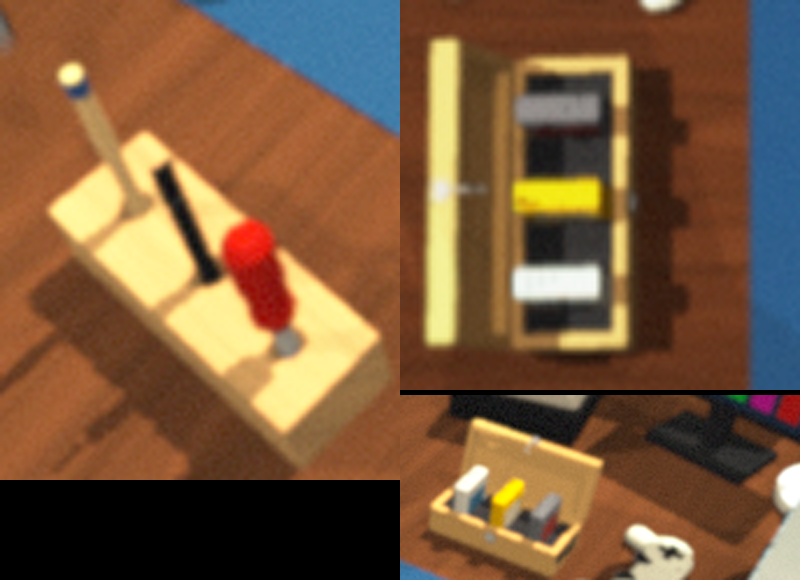

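The dowel stands in its block hole again, with the tools undisturbed. The yellow pack is in the middle slot, and the lid leans away on the +y side. Next I move over to the pine box.

step_arm(
  motion=[
    {"claw":35,"delta_pos":[2,-40,0],"turn":0},
    {"claw":35,"delta_pos":[2,-40,0],"turn":0},
    {"claw":35,"delta_pos":[2,-40,0],"turn":0},
    {"claw":35,"delta_pos":[2,-40,0],"turn":0},
    {"claw":35,"delta_pos":[2,-40,0],"turn":0},
    {"claw":35,"delta_pos":[2,-40,0],"turn":0},
    {"claw":35,"delta_pos":[2,-40,0],"turn":0},
    {"claw":35,"delta_pos":[2,-40,0],"turn":0},
  ],
)

```text
clock: 9.52
eef_pos: [482.4, -44.1, 222.8]
tcp_rot: [3.142, -0.001, -0.0]
contact_force: [0.2, 0.8, -0.7]
opening: 0.41
grasp_force: 0.0
```

step_arm(
  motion=[
    {"claw":35,"delta_pos":[2,-40,0],"turn":0},
    {"claw":35,"delta_pos":[2,-40,0],"turn":0},
    {"claw":35,"delta_pos":[2,-40,0],"turn":0},
    {"claw":35,"delta_pos":[2,-40,0],"turn":0},
    {"claw":35,"delta_pos":[2,-40,0],"turn":0},
    {"claw":35,"delta_pos":[2,-40,0],"turn":0},
    {"claw":35,"delta_pos":[2,-40,0],"turn":0},
    {"claw":35,"delta_pos":[0,0,0],"turn":-0.1208},
  ],
)

```text
clock: 10.18
eef_pos: [497.1, 240.3, 222.9]
tcp_rot: [-3.139, -0.002, 0.118]
contact_force: [-0.6, -0.7, 0.2]
opening: 0.411
grasp_force: 0.0
```

step_arm(
  motion=[
    {"claw":35,"delta_pos":[0,0,0],"turn":-0.1208},
    {"claw":35,"delta_pos":[0,0,0],"turn":-0.1208},
    {"claw":35,"delta_pos":[0,0,0],"turn":-0.1208},
    {"claw":35,"delta_pos":[0,0,0],"turn":-0.1208},
    {"claw":35,"delta_pos":[0,0,0],"turn":-0.1208},
    {"claw":35,"delta_pos":[0,0,0],"turn":-0.1208},
    {"claw":35,"delta_pos":[0,0,0],"turn":-0.1208},
    {"claw":35,"delta_pos":[0,0,0],"turn":-0.1208},
  ],
)

```text
clock: 10.85
eef_pos: [496.7, 234.0, 222.6]
tcp_rot: [3.142, -0.0, 1.093]
contact_force: [0.6, -1.2, -0.2]
opening: 0.41
grasp_force: 0.0
```

step_arm(
  motion=[
    {"claw":35,"delta_pos":[0,0,0],"turn":-0.1208},
    {"claw":35,"delta_pos":[0,0,0],"turn":-0.1208},
    {"claw":35,"delta_pos":[0,0,0],"turn":-0.1208},
    {"claw":35,"delta_pos":[0,0,0],"turn":-0.1208},
    {"claw":35,"delta_pos":[0,0,0],"turn":0},
  ],
)

```text
clock: 11.27
eef_pos: [496.7, 234.0, 222.6]
tcp_rot: [3.142, -0.0, 1.576]
contact_force: [-0.0, 0.2, 0.3]
opening: 0.408
grasp_force: 0.0
```

```bash
cat > blob.py <<'E'
from h import *
def yel(f,z,roi=(0,0,560,420),lo=(22,150,90)):
    hsv=cv2.cvtColor(f["img"],cv2.COLOR_RGB2HSV);m=cv2.inRange(hsv,lo,(36,255,255))
    n=np.zeros_like(m);x0,y0,x1,y1=roi;n[y0:y1,x0:x1]=m[y0:y1,x0:x1]
    c=max(cv2.findContours(n,cv2.RETR_EXTERNAL,cv2.CHAIN_APPROX_NONE)[0],key=cv2.contourArea)
    r=cv2.minAreaRect(c);b=cv2.boxPoints(r);w=ray(f,b,z);print('px',np.round(r[0],1),np.round(r[1],1),'ctr',w.mean(0).round(1));print(w[:,:2].round(1).tolist())
    e=w[1]-w[0],w[2]-w[1];print([(round(np.linalg.norm(v),1),round(float(np.arctan2(v[1],v[0])),3)) for v in e])
E
python3 - <<'E'
from blob import *
s=sense();print(s["eef_pos"],s["tcp_rot"],s["clock"],s["qpos"][5])
w=grab_frame("wrist");yel(w,72);save(w,"w6.png")
E
```

```text
[496.72364006 234.04841871 222.64602613] [ 3.14150873e+00 -4.47060640e-05  1.57572776e+00] 11.2667 0.4326611506345257
px [297.5  63. ] [27. 76.] ctr [509.2 328.6  72. ]
[[499.6, 302.3], [499.1, 354.8], [518.3, 354.9], [519.7, 302.4]]
[(np.float64(52.5), 1.579), (np.float64(19.2), 0.008)]
```

View pics/w6.png

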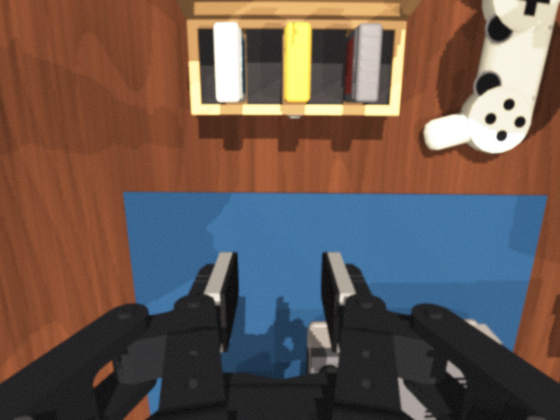

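Yellow is at about (297,63), between white at (228,62) and grey at (367,62). It sits at world (509,329), which agrees with the top view's (508,330). I'll descend across its thickness.

step_arm(
  motion=[
    {"claw":35,"delta_pos":[32,4,0],"turn":0},
    {"claw":35,"delta_pos":[32,4,0],"turn":0},
    {"claw":35,"delta_pos":[31,4,0],"turn":0},
    {"claw":35,"delta_pos":[0,0,30],"turn":0},
    {"claw":35,"delta_pos":[0,0,30],"turn":0},
    {"claw":35,"delta_pos":[0,0,30],"turn":0},
    {"claw":35,"delta_pos":[0,0,20],"turn":0},
    {"claw":35,"delta_pos":[0,0,0],"turn":0},
  ],
)

```text
clock: 11.98
eef_pos: [506.2, 327.5, 108.3]
tcp_rot: [-3.136, 0.004, 1.566]
contact_force: [-0.2, -0.8, -0.1]
opening: 0.408
grasp_force: 0.0
```

step_arm(
  motion=[
    {"claw":35,"delta_pos":[0,0,20],"turn":0},
    {"claw":35,"delta_pos":[0,0,20],"turn":0},
    {"claw":35,"delta_pos":[0,0,15],"turn":0},
    {"claw":35,"delta_pos":[0,0,0],"turn":0},
    {"claw":10,"delta_pos":[0,0,0],"turn":0},
    {"claw":10,"delta_pos":[0,0,0],"turn":0},
    {"claw":10,"delta_pos":[0,0,0],"turn":0},
    {"claw":10,"delta_pos":[0,0,0],"turn":0},
  ],
  force=35,
)

```text
clock: 12.65
eef_pos: [509.5, 329.5, 59.1]
tcp_rot: [3.14, -0.001, 1.57]
contact_force: [0.5, 0.8, 2.0]
opening: 0.206
grasp_force: 37.3
```

step_arm(
  motion=[
    {"claw":10,"delta_pos":[0,0,-20],"turn":0},
    {"claw":10,"delta_pos":[0,0,-30],"turn":0},
    {"claw":10,"delta_pos":[0,0,-30],"turn":0},
    {"claw":10,"delta_pos":[-36.5,-6.5,0],"turn":0},
    {"claw":10,"delta_pos":[-36.5,-6.5,0],"turn":0},
    {"claw":10,"delta_pos":[-36.5,-6.5,0],"turn":0},
    {"claw":10,"delta_pos":[-36.5,-6.5,0],"turn":0},
    {"claw":10,"delta_pos":[-36.5,-6.5,0],"turn":0},
  ],
)

```text
clock: 13.32
eef_pos: [475.9, 145.3, 138.7]
tcp_rot: [3.14, -0.0, 1.57]
contact_force: [0.8, -0.4, -0.4]
opening: 0.201
grasp_force: 37.0
```

step_arm(
  motion=[
    {"claw":10,"delta_pos":[-36.5,-6.5,0],"turn":0},
    {"claw":10,"delta_pos":[0,0,30],"turn":0},
    {"claw":10,"delta_pos":[0,0,30],"turn":0},
    {"claw":10,"delta_pos":[0,0,14],"turn":0},
    {"claw":10,"delta_pos":[0,0,0],"turn":0},
    {"claw":10,"delta_pos":[0,0,0],"turn":0},
  ],
)

```text
clock: 13.82
eef_pos: [469.6, 110.0, 64.0]
tcp_rot: [-3.141, 0.0, 1.57]
contact_force: [0.2, -0.1, 0.2]
opening: 0.203
grasp_force: 36.9
```

```bash
python3 - <<'E'
from blob import *
s=sense();print(s["eef_pos"],s["tcp_rot"],s["clock"],s["contact_force"])
b=grab_frame("scene");t=grab_frame("top");w=grab_frame("wrist")
yel(b,40,(150,80,400,330))
o=np.zeros((420,800,3),np.uint8);o[:,:400]=w["img"][:,80:480]
o[:400,400:]=cv2.resize(b["img"][120:260,180:320],(400,400),interpolation=cv2.INTER_CUBIC)
cv2.imwrite("pics/w7.png",o[:,:,::-1])
e=s["eef_pos"];print(proj(b,[[e[0],e[1],2],[e[0],e[1],68]]))
E
```

```text
[469.56788237 110.0217661   63.97315345] [-3.14076745e+00  1.88292119e-04  1.56988056e+00] 13.8167 [ 0.22968352 -0.08894998  0.22457454]
px [382.5 294.5] [69. 33.] ctr [852.4 -56.5  40. ]
[[790.5, -0.6], [850.9, 39.2], [910.5, -115.0], [857.9, -149.5]]
[(np.float64(72.3), 0.583), (np.float64(165.4), -1.202)]
[[271.78096493 187.83766752]
 [271.71736563 169.22881605]]
```

View pics/w7.png

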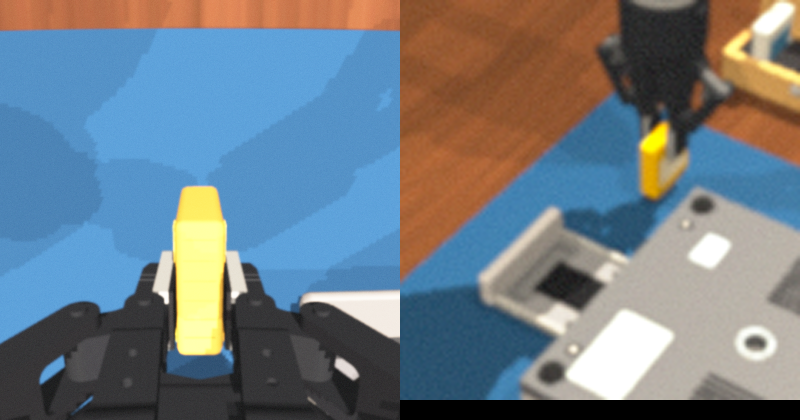

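The pack hangs upright in the grip, well clear of the open caddy, which is at scene crop (560,275). I'll stand it on the mat and release it.

step_arm(
  motion=[
    {"claw":10,"delta_pos":[0,0,6],"turn":0},
    {"claw":10,"delta_pos":[0,0,2],"turn":0},
    {"claw":10,"delta_pos":[0,0,0],"turn":0},
    {"claw":10,"delta_pos":[0,0,0],"turn":0},
  ],
)

```text
clock: 14.3
eef_pos: [469.6, 110.2, 55.8]
tcp_rot: [-3.141, 0.0, 1.57]
contact_force: [-0.5, -0.5, -0.4]
opening: 0.201
grasp_force: 36.9
```

step_arm(
  motion=[
    {"claw":10,"delta_pos":[0,0,1],"turn":0},
    {"claw":10,"delta_pos":[0,0,1],"turn":0},
    {"claw":10,"delta_pos":[0,0,0],"turn":0},
  ],
)

```text
clock: 14.55
eef_pos: [470.0, 110.2, 55.1]
tcp_rot: [3.141, -0.0, 1.57]
contact_force: [-5.5, -0.6, 20.9]
opening: 0.204
grasp_force: 39.8
```

step_arm(
  motion=[
    {"claw":10,"delta_pos":[0,0,-0.8],"turn":0},
    {"claw":10,"delta_pos":[0,0,0],"turn":0},
    {"claw":36,"delta_pos":[0,0,0],"turn":0},
    {"claw":36,"delta_pos":[0,0,0],"turn":0},
    {"claw":36,"delta_pos":[0,0,0],"turn":0},
    {"claw":36,"delta_pos":[0,0,-20],"turn":0},
    {"claw":36,"delta_pos":[0,0,-25],"turn":0},
    {"claw":70,"delta_pos":[0,0,0],"turn":0.1208},
  ],
  force=25,
)

```text
clock: 15.22
eef_pos: [471.7, 110.6, 102.6]
tcp_rot: [3.138, -0.001, 1.451]
contact_force: [2.2, 0.5, 1.2]
opening: 0.544
grasp_force: 0.0
```

step_arm(
  motion=[
    {"claw":70,"delta_pos":[0,0,0],"turn":0.1208},
    {"claw":70,"delta_pos":[0,0,0],"turn":0.1208},
    {"claw":70,"delta_pos":[0,0,0],"turn":0.1208},
    {"claw":70,"delta_pos":[0,0,0],"turn":0.1208},
    {"claw":70,"delta_pos":[0,0,0],"turn":0.1208},
    {"claw":70,"delta_pos":[0,0,0],"turn":0.1208},
    {"claw":70,"delta_pos":[0,0,0],"turn":0.1208},
    {"claw":70,"delta_pos":[0,0,0],"turn":0.1208},
  ],
)

```text
clock: 15.88
eef_pos: [469.6, 110.0, 99.4]
tcp_rot: [-3.141, 0.0, 0.477]
contact_force: [-0.2, 0.0, 0.3]
opening: 0.819
grasp_force: 0.0
```

step_arm(
  motion=[
    {"claw":70,"delta_pos":[0,0,0],"turn":0.1208},
    {"claw":70,"delta_pos":[0,0,0],"turn":0.1208},
    {"claw":70,"delta_pos":[0,0,0],"turn":0.1208},
    {"claw":70,"delta_pos":[0,0,0],"turn":0.1208},
    {"claw":70,"delta_pos":[0,0,0],"turn":0},
    {"claw":70,"delta_pos":[0,0,0],"turn":0},
  ],
)

```text
clock: 16.38
eef_pos: [469.6, 110.1, 99.4]
tcp_rot: [3.142, 0.0, 0.004]
contact_force: [0.2, 0.6, 0.0]
opening: 0.815
grasp_force: 0.0
```

```bash
python3 - <<'E'
from blob import *
s=sense();e=s["eef_pos"];print(e,s["tcp_rot"],s["clock"],s["contact_force"],s["opening"])
w=grab_frame("wrist");yel(w,68);save(w,"w8.png")
print(proj(w,[[470,82,68],[470,138,68],[e[0]-11,e[1]+35,e[2]-3],[e[0]+11,e[1]+35,e[2]-3],[e[0]+11,e[1]+35,e[2]-8]]).round().tolist())
E
```

```text
[469.61484676 110.07196596  99.41067992] [3.14152248e+00 2.88491079e-04 3.58364710e-03] 16.3833 [0.16609189 0.61569543 0.04102996] 0.8147112354098035
px [278.6 226.1] [109.1  10.8] ctr [481.5 109.8  68. ]
[[479.5, 135.8], [484.9, 135.5], [483.6, 83.9], [478.1, 83.8]]
[(np.float64(5.4), -0.064), (np.float64(51.5), -1.596)]
[[336.0, 249.0], [220.0, 248.0], [194.0, 300.0], [191.0, 251.0], [194.0, 247.0]]
```

View pics/w8.png

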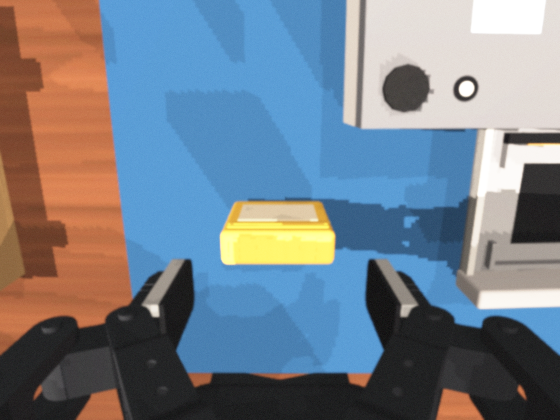

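The pack stands squarely at row 235–263, columns 222–334, between the open fingers. By my count that was the 11th picture against a limit of 10, so I'll view no more and use only numbers from here. Next I grip near the spine by the width.

step_arm(
  motion=[
    {"claw":70,"delta_pos":[0,0,20],"turn":0},
    {"claw":70,"delta_pos":[0,0,15],"turn":0},
    {"claw":70,"delta_pos":[0,0,6.4],"turn":0},
    {"claw":70,"delta_pos":[0,0,0],"turn":0},
    {"claw":50,"delta_pos":[0,0,0],"turn":0},
    {"claw":50,"delta_pos":[0,0,0],"turn":0},
    {"claw":50,"delta_pos":[0,0,0],"turn":0},
    {"claw":50,"delta_pos":[0,0,0],"turn":0},
  ],
  force=20,
)

```text
clock: 17.1
eef_pos: [470.1, 110.2, 58.8]
tcp_rot: [-3.141, -0.001, 0.0]
contact_force: [-0.5, -0.6, -1.1]
opening: 0.648
grasp_force: 23.1
```

step_arm(
  motion=[
    {"claw":50,"delta_pos":[0,0,0],"turn":0},
    {"claw":50,"delta_pos":[0,0,0.3],"turn":0},
    {"claw":50,"delta_pos":[-5,0,0],"turn":0},
    {"claw":50,"delta_pos":[-5.7,0,0],"turn":0},
    {"claw":50,"delta_pos":[0,0,0],"turn":0},
  ],
)

```text
clock: 17.52
eef_pos: [459.1, 110.4, 58.5]
tcp_rot: [-3.141, -0.002, -0.0]
contact_force: [2.1, 0.2, 3.1]
opening: 0.648
grasp_force: 23.6
```

```bash
cat > p.py <<'E'
from blob import *
s=sense();e=s["eef_pos"];print(e.round(1),s["tcp_rot"],s["clock"],s["contact_force"],s["opening"],s["grasp_force"])
w=grab_frame("wrist");yel(w,68);b=grab_frame("scene")
hsv=cv2.cvtColor(b["img"],cv2.COLOR_RGB2HSV);m=cv2.inRange(hsv,(22,150,60),(36,255,255));m[:, :230]=0;m[:,330:]=0;m[:130]=0;m[230:]=0
ys,xs=np.nonzero(m);print('scene yellow',len(xs),xs.min() if len(xs) else 0,xs.max(),ys.min(),ys.max(),cv2.minAreaRect(np.c_[xs,ys].astype(np.float32)))
E
python3 p.py
```

```text
[459.1 110.4  58.5] [-3.14095463e+00 -1.99267694e-03 -1.14859818e-04] 17.5167 [2.08182188 0.19752638 3.10278905] 0.6484030848578006 23.574898838996887
px [279.  279.5] [ 53. 142.] ctr [464.  109.9  68. ]
[[474.9, 135.9], [474.9, 84.0], [453.0, 82.7], [453.0, 137.1]]
[(np.float64(51.9), -1.571), (np.float64(22.0), -3.086)]
scene yellow 108 262 276 162 189 ((268.0344543457031, 174.9137725830078), (7.799203872680664, 28.411386489868164), 21.801410675048828)
```

```bash
cat > q.py <<'E'
from blob import *
def pred(f,e,th,r=61,c=58.5,yc=110):
    # pivot P at (e.x, z=e.z+5); pack corners in own frame relative to P: (x thick, z)
    P=np.array([e[0],e[2]+5]);out=[]
    for x,z in((-9,5),(9,5),(9,-61),(-9,-61)):
        out.append([P[0]+x*np.cos(th)-z*np.sin(th),yc,P[1]+x*np.sin(th)+z*np.cos(th)])
    return proj(f,out)[:,1].round(0),np.array(out)[:,[0,2]].round(0).tolist()
s=sense();e=s["eef_pos"];w=grab_frame("wrist")
hsv=cv2.cvtColor(w["img"],cv2.COLOR_RGB2HSV)
for th in np.radians([0,5,10,20,30,45,60,75,90]): print(round(np.degrees(th)),pred(w,e,th))
for y in range(150,420,6): print(y,hsv[y,279].tolist(),end=' ')
E
python3 q.py
```

```text
0 (array([313., 271., 216., 247.]), [[450.0, 68.0], [468.0, 68.0], [468.0, 2.0], [450.0, 2.0]])
5 (array([313., 273., 208., 238.]), [[450.0, 68.0], [468.0, 69.0], [474.0, 3.0], [456.0, 2.0]])
10 (array([313., 275., 199., 229.]), [[450.0, 67.0], [467.0, 70.0], [479.0, 5.0], [461.0, 2.0]])
20 (array([311., 280., 182., 211.]), [[449.0, 65.0], [466.0, 71.0], [489.0, 9.0], [472.0, 3.0]])
30 (array([309., 285., 167., 193.]), [[449.0, 63.0], [465.0, 72.0], [498.0, 15.0], [482.0, 6.0]])
45 (array([305., 292., 147., 169.]), [[449.0, 61.0], [462.0, 73.0], [509.0, 27.0], [496.0, 14.0]])
60 (array([299., 299., 131., 149.]), [[450.0, 58.0], [459.0, 74.0], [517.0, 41.0], [508.0, 25.0]])
75 (array([293., 305., 124., 133.]), [[452.0, 56.0], [457.0, 73.0], [521.0, 56.0], [516.0, 39.0]])
90 (array([286., 310., 128., 124.]), [[454.0, 54.0], [454.0, 72.0], [520.0, 72.0], [520.0, 54.0]])
150 [104, 144, 207] 156 [104, 147, 206] 162 [103, 147, 206] 168 [103, 147, 207] 174 [104, 148, 208] 180 [104, 145, 209] 186 [104, 145, 209] 192 [103, 146, 208] 198 [103, 141, 211] 204 [104, 146, 205] 210 [104, 143, 208] 216 [104, 150, 148] 222 [20, 180, 211] 228 [22, 53, 236] 234 [21, 53, 235] 240 [22, 52, 235] 246 [22, 54, 235] 252 [25, 77, 250] 258 [30, 132, 255] 264 [25, 169, 249] 270 [28, 142, 255] 276 [29, 139, 255] 282 [29, 133, 255] 288 [29, 132, 255] 294 [29, 133, 255] 300 [29, 131, 255] 306 [28, 139, 255] 312 [104, 146, 217] 318 [104, 146, 211] 324 [104, 145, 195] 330 [104, 143, 192] 336 [104, 147, 189] 342 [104, 145, 192] 348 [104, 147, 191] 354 [104, 147, 191] 360 [104, 147, 192] 366 [104, 147, 191] 372 [104, 150, 189] 378 [104, 145, 163] 384 [30, 8, 32] 390 [60, 13, 39] 396 [130, 20, 38] 402 [120, 7, 36] 408 [30, 7, 39] 414 [130, 18, 43]
```

The pack dragged upright without tilting. I'll press a little harder to make it pivot.

step_arm(
  motion=[
    {"claw":50,"delta_pos":[0,0,0.5],"turn":0},
    {"claw":50,"delta_pos":[-3,0,0],"turn":0},
    {"claw":50,"delta_pos":[-4,0,0],"turn":0},
    {"claw":50,"delta_pos":[-4,0,0],"turn":0},
    {"claw":50,"delta_pos":[0,0,0],"turn":0},
  ],
)

```text
clock: 18.08
eef_pos: [449.0, 110.6, 58.3]
tcp_rot: [-3.141, -0.004, -0.0]
contact_force: [3.8, 1.2, 6.1]
opening: 0.652
grasp_force: 24.2
```

```bash
python3 p.py; cat > r.py <<'E'
from q import *
E
python3 - <<'E'
from blob import *
w=grab_frame("wrist");hsv=cv2.cvtColor(w["img"],cv2.COLOR_RGB2HSV);c=hsv[:380,279]
y=np.nonzero((c[:,0]<40))[0];print('nonblue rows',y.min(),y.max()); lab=np.nonzero((c[:,0]<40)&(c[:,1]<70))[0];print('label',lab.min(),lab.max())
E
```

```text
[449.  110.6  58.3] [-3.14058830e+00 -3.59898032e-03 -1.16359403e-04] 18.0833 [3.78740324 1.16955506 6.05557225] 0.6520814444828642 24.226769506931305
px [279. 260.] [ 90. 144.] ctr [461.4 110.1  68. ]
[[479.4, 135.6], [479.4, 84.6], [443.4, 82.6], [443.4, 137.6]]
[(np.float64(51.0), -1.571), (np.float64(36.1), -3.086)]
scene yellow 128 260 273 160 188 ((265.81036376953125, 173.72415161132812), (9.099071502685547, 28.597082138061523), 21.801410675048828)
nonblue rows 212 308
label 212 308
```

step_arm(
  motion=[
    {"claw":50,"delta_pos":[0,0,1],"turn":0},
    {"claw":50,"delta_pos":[-4,0,0],"turn":0},
    {"claw":50,"delta_pos":[-5,0,0],"turn":0},
    {"claw":50,"delta_pos":[-5,0,0],"turn":0},
    {"claw":50,"delta_pos":[0,0,0],"turn":0},
  ],
)

```text
clock: 18.65
eef_pos: [434.2, 110.4, 57.1]
tcp_rot: [-3.141, -0.002, -0.0]
contact_force: [1.8, 0.3, 8.4]
opening: 0.645
grasp_force: 25.0
```

```bash
cat > r.py <<'E'
from blob import *
s=sense();e=s["eef_pos"];print(e.round(1),s["clock"],s["contact_force"].round(1),round(s["opening"]*85.4,1),round(s["grasp_force"],1))
w=grab_frame("wrist");hsv=cv2.cvtColor(w["img"],cv2.COLOR_RGB2HSV)
for col in(240,279,318):
    c=hsv[:380,col];y=np.nonzero((c[:,0]<40)&(c[:,2]>90))[0];l=np.nonzero((c[:,0]<40)&(c[:,1]<90)&(c[:,2]>90))[0];print(col,'rows',y.min(),y.max(),'label',l.min() if len(l) else 0,l.max() if len(l) else 0)
E
python3 r.py
```

```text
[434.2 110.4  57.1] 18.65 [1.8 0.3 8.4] 55.1 25.0
240 rows 194 304 label 194 245
279 rows 194 378 label 206 245
318 rows 194 304 label 194 244
```

It's pivoting now, at about 13° of tilt. I'll follow the arc.

step_arm(
  motion=[
    {"claw":50,"delta_pos":[-6,0,1],"turn":0},
    {"claw":50,"delta_pos":[-6.5,0,1.5],"turn":0},
    {"claw":50,"delta_pos":[-7.5,0,2.8],"turn":0},
    {"claw":50,"delta_pos":[-7.5,0,3.7],"turn":0},
    {"claw":50,"delta_pos":[0,0,0],"turn":0},
  ],
)

```text
clock: 19.12
eef_pos: [404.1, 109.8, 46.7]
tcp_rot: [3.141, 0.002, -0.0]
contact_force: [-0.3, 0.3, 5.2]
opening: 0.649
grasp_force: 24.6
```

```bash
python3 r.py; python3 q.py | head -9
```

```text
[404.1 109.8  46.7] 19.1167 [-0.3  0.3  5.2] 55.4 24.6
240 rows 149 371 label 175 296
279 rows 149 378 label 175 296
318 rows 149 372 label 175 344
0 (array([313., 271., 216., 247.]), [[396.0, 57.0], [414.0, 57.0], [414.0, -9.0], [396.0, -9.0]])
5 (array([313., 273., 207., 238.]), [[395.0, 56.0], [413.0, 58.0], [419.0, -8.0], [401.0, -10.0]])
10 (array([313., 275., 198., 228.]), [[395.0, 55.0], [413.0, 58.0], [424.0, -7.0], [406.0, -10.0]])
20 (array([311., 280., 182., 210.]), [[395.0, 54.0], [411.0, 60.0], [434.0, -2.0], [417.0, -8.0]])
30 (array([309., 285., 166., 193.]), [[394.0, 52.0], [410.0, 61.0], [443.0, 4.0], [427.0, -5.0]])
45 (array([305., 292., 146., 169.]), [[395.0, 49.0], [408.0, 62.0], [454.0, 15.0], [441.0, 2.0]])
60 (array([299., 299., 131., 148.]), [[396.0, 47.0], [405.0, 62.0], [462.0, 29.0], [453.0, 14.0]])
75 (array([293., 305., 124., 133.]), [[398.0, 45.0], [402.0, 62.0], [466.0, 45.0], [461.0, 27.0]])
90 (array([286., 310., 128., 124.]), [[400.0, 43.0], [400.0, 61.0], [466.0, 61.0], [466.0, 43.0]])
```

step_arm(
  motion=[
    {"claw":50,"delta_pos":[-5.5,0,4],"turn":0},
    {"claw":50,"delta_pos":[-4.5,0,4.4],"turn":0},
    {"claw":50,"delta_pos":[-6.7,0,8.4],"turn":0},
    {"claw":50,"delta_pos":[-5.1,0,9.5],"turn":0},
    {"claw":50,"delta_pos":[-1.4,0,4],"turn":0},
    {"claw":50,"delta_pos":[0,0,0],"turn":0},
  ],
)

```text
clock: 19.72
eef_pos: [381.0, 109.6, 16.2]
tcp_rot: [3.14, 0.004, -0.0]
contact_force: [-3.6, -0.2, 4.0]
opening: 0.647
grasp_force: 27.9
```

```bash
python3 r.py; python3 q.py | sed -n 5,9p
```

```text
[381.  109.6  16.2] 19.7167 [-3.6 -0.2  4. ] 55.3 27.9
240 rows 117 370 label 167 301
279 rows 116 377 label 166 253
318 rows 116 370 label 166 253
30 (array([309., 285., 166., 193.]), [[371.0, 21.0], [387.0, 30.0], [420.0, -27.0], [404.0, -36.0]])
45 (array([305., 292., 146., 169.]), [[372.0, 19.0], [385.0, 31.0], [431.0, -15.0], [419.0, -28.0]])
60 (array([299., 300., 131., 148.]), [[373.0, 16.0], [382.0, 32.0], [439.0, -1.0], [430.0, -17.0]])
75 (array([293., 306., 124., 133.]), [[375.0, 14.0], [379.0, 32.0], [443.0, 14.0], [438.0, -3.0]])
90 (array([286., 310., 128., 124.]), [[377.0, 13.0], [377.0, 31.0], [443.0, 31.0], [443.0, 13.0]])
```

step_arm(
  motion=[
    {"claw":50,"delta_pos":[-0.8,0,3],"turn":0},
    {"claw":50,"delta_pos":[-0.5,0,3],"turn":0},
    {"claw":50,"delta_pos":[0,0,0],"turn":0},
  ],
)

```text
clock: 20.07
eef_pos: [381.8, 110.1, 10.9]
tcp_rot: [3.142, 0.0, -0.0]
contact_force: [-2.8, -0.5, 4.4]
opening: 0.645
grasp_force: 28.5
```

```bash
python3 r.py
```

```text
[381.8 110.1  10.9] 20.0667 [-2.8 -0.5  4.4] 55.1 28.5
240 rows 116 365 label 169 257
279 rows 115 302 label 169 257
318 rows 115 303 label 168 257
```

step_arm(
  motion=[
    {"claw":50,"delta_pos":[0,0,2],"turn":0},
    {"claw":50,"delta_pos":[0,0,1.5],"turn":0},
    {"claw":50,"delta_pos":[0,0,0],"turn":0},
  ],
)

```text
clock: 20.37
eef_pos: [381.8, 110.1, 7.6]
tcp_rot: [3.141, 0.0, -0.0]
contact_force: [-3.8, -0.4, 4.9]
opening: 0.647
grasp_force: 28.9
```

```bash
python3 r.py
```

```text
[381.8 110.1   7.6] 20.3667 [-3.8 -0.4  4.9] 55.3 28.9
240 rows 115 367 label 171 260
279 rows 115 303 label 170 259
318 rows 115 368 label 170 259
```

step_arm(
  motion=[
    {"claw":50,"delta_pos":[0,0,1.5],"turn":0},
    {"claw":50,"delta_pos":[0,0,0],"turn":0},
  ],
)

```text
clock: 20.58
eef_pos: [381.9, 110.1, 6.2]
tcp_rot: [3.142, 0.0, -0.0]
contact_force: [-3.5, 0.4, 4.8]
opening: 0.646
grasp_force: 29.0
```

```bash
python3 r.py
```

```text
[381.9 110.1   6.2] 20.5833 [-3.5  0.4  4.8] 55.2 29.0
240 rows 115 304 label 172 261
279 rows 115 373 label 171 260
318 rows 115 367 label 171 260
```

Only a few degrees of tilt remain. I'll release so the pack settles flat, then rise.

step_arm(
  motion=[
    {"claw":72,"delta_pos":[0,0,0],"turn":0},
    {"claw":72,"delta_pos":[0,0,0],"turn":0},
    {"claw":72,"delta_pos":[0,0,0],"turn":0},
    {"claw":72,"delta_pos":[0,0,-10],"turn":0},
    {"claw":72,"delta_pos":[0,0,-30],"turn":0},
    {"claw":72,"delta_pos":[0,0,-30],"turn":0},
    {"claw":72,"delta_pos":[-10,0,-10],"turn":0},
    {"claw":72,"delta_pos":[0,0,0],"turn":0},
  ],
)

```text
clock: 21.3
eef_pos: [372.5, 110.4, 88.1]
tcp_rot: [-3.141, -0.003, -0.0]
contact_force: [-0.1, -0.2, -1.2]
opening: 0.837
grasp_force: 0.0
```

```bash
cat > m.py <<'E'
from blob import *
s=sense();e=s["eef_pos"];print(e.round(1),s["clock"],s["contact_force"].round(1))
w=grab_frame("wrist");hsv=cv2.cvtColor(w["img"],cv2.COLOR_RGB2HSV)
# pack = yellow + pale label inside region surrounded by blue mat
m=((hsv[...,0]>15)&(hsv[...,0]<40)&(hsv[...,2]>90)&(hsv[...,1]>25)).astype(np.uint8)
m[330:]=0;m[:, :130]=0;m[:,430:]=0
m=cv2.morphologyEx(m,cv2.MORPH_OPEN,np.ones((5,5)));n,l,st,c=cv2.connectedComponentsWithStats(m)
i=1+st[1:,4].argmax();k=max(cv2.findContours((l==i).astype(np.uint8),cv2.RETR_EXTERNAL,cv2.CHAIN_APPROX_NONE)[0],key=cv2.contourArea)
print(st[i],[st[j].tolist() for j in range(1,n)][:5])
q=k.reshape(-1,2).astype(float)
wd=ray(w,q,20).astype(np.float32)[:,:2];r=cv2.minAreaRect(wd);print('top-plane rect',r)
E
python3 m.py
```

```text
[372.5 110.4  88.1] 21.3 [-0.1 -0.2 -1.2]
[ 228  108  104  106 6422] [[242, 95, 76, 12, 874], [228, 108, 104, 106, 6422]]Traceback (most recent call last):
  File "m.py", line 11, in <module>
    wd=ray(w,q,20).astype(np.float32)[:,:2];r=cv2.minAreaRect(wd);print('top-plane rect',r)
                                              ~~~~~~~~~~~~~~~^^^^
cv2.error: OpenCV(4.12.0) /io/opencv/modules/imgproc/src/convhull.cpp:143: error: (-215:Assertion failed) total >= 0 && (depth == CV_32F || depth == CV_32S) in function 'convexHull'
```

```bash
sed -i '/^i=1/,$d' m.py; cat >> m.py <<'E'
ys,xs=np.nonzero(m);q=np.c_[xs,ys].astype(float)
for z in(20,):
    wd=np.ascontiguousarray(ray(w,q,z)[:,:2],dtype=np.float32);r=cv2.minAreaRect(wd);print('rect z',z,r,cv2.boxPoints(r).round(1).tolist())
print([st[j].tolist() for j in range(1,n)][:5])
for y in range(60,230,4): print(y,hsv[y,279].tolist(),end=' ')
E
python3 m.py
```

```text
[372.5 110.3  87. ] 21.35 [-0.6 -0.1 -0.1]
rect z 20 ((412.42535400390625, 109.41779327392578), (64.71664428710938, 55.71079635620117), 0.02527167648077011) [[380.1000061035156, 137.3000030517578], [380.1000061035156, 81.5], [444.79998779296875, 81.5999984741211], [444.79998779296875, 137.3000030517578]]
[[242, 95, 76, 12, 871], [228, 108, 104, 106, 6513]]
60 [105, 156, 142] 64 [104, 155, 140] 68 [105, 153, 128] 72 [105, 155, 125] 76 [105, 151, 127] 80 [105, 150, 129] 84 [105, 157, 127] 88 [105, 151, 128] 92 [105, 154, 119] 96 [20, 143, 241] 100 [24, 132, 252] 104 [21, 143, 245] 108 [17, 148, 100] 112 [27, 160, 252] 116 [30, 145, 252] 120 [30, 143, 252] 124 [30, 142, 252] 128 [30, 134, 252] 132 [30, 3, 253] 136 [30, 3, 253] 140 [30, 3, 253] 144 [30, 3, 253] 148 [30, 3, 253] 152 [30, 3, 253] 156 [40, 3, 253] 160 [30, 3, 253] 164 [30, 3, 253] 168 [30, 3, 253] 172 [30, 3, 253] 176 [38, 4, 253] 180 [38, 4, 253] 184 [30, 21, 252] 188 [28, 154, 252] 192 [28, 156, 252] 196 [28, 157, 252] 200 [28, 161, 250] 204 [28, 156, 252] 208 [28, 159, 252] 212 [17, 96, 146] 216 [105, 159, 114] 220 [104, 155, 127] 224 [105, 150, 126] 228 [104, 155, 123]
```

The pack lies flat: 64.7 x 55.7 mm on the z=20 plane, centred at (412.5,109.4), with the brass contacts on the +x side towards the console. Next I measure the open caddy in the stored top view, then grasp the pack by its sides.

```bash
python3 - <<'E'
from h import *
import pickle;b,t=pickle.load(open("f5.pkl","rb"))
g=grab_frame("top")["img"]
print(proj(t,[[426.4,-52.5,52],[426.4,-2.5,52],[426.4,-102.5,52],[481.4,-52,26]]).round(1).tolist())
hsv=cv2.cvtColor(t["img"],cv2.COLOR_RGB2HSV);m=((hsv[...,1]<70)&(hsv[...,2]>110)).astype(np.uint8)
m[:236]=0;m[285:]=0;m[:,:240]=0;m[:,330:]=0
ys,xs=np.nonzero(m);print(len(xs),xs.min(),xs.max(),ys.min(),ys.max())
for y in range(236,275): 
    r=np.nonzero(m[y])[0]
    if len(r): print(y,r.min(),r.max(),len(r),end=' | ')
print()
for rows in((252,275),):
    q=np.c_[xs,ys][(ys>=rows[0])].astype(float)
    wd=np.ascontiguousarray(ray(t,q,52)[:,:2],dtype=np.float32);print(cv2.minAreaRect(wd))
E
```

```text
[[282.9, 259.9], [264.7, 260.3], [301.2, 259.5], [281.8, 240.8]]
740 264 302 236 261
236 264 299 22 | 237 264 299 22 | 238 264 300 23 | 239 264 300 23 | 240 264 300 24 | 241 264 300 24 | 242 265 300 23 | 243 264 300 24 | 244 264 300 24 | 245 264 300 24 | 246 265 300 23 | 247 265 300 22 | 248 265 300 22 | 249 265 300 23 | 250 265 300 35 | 251 265 300 36 | 252 265 300 36 | 253 265 300 36 | 254 265 300 36 | 255 265 301 37 | 256 265 302 38 | 257 265 302 38 | 258 265 302 38 | 259 265 301 37 | 260 265 301 37 | 261 266 278 13 | 
((435.65631103515625, -54.31972885131836), (101.44795989990234, 24.641162872314453), 88.7012939453125)
```

step_arm(
  motion=[
    {"claw":72,"delta_pos":[20,0.5,0],"turn":0},
    {"claw":72,"delta_pos":[20,0.4,0],"turn":0},
    {"claw":72,"delta_pos":[0,0,25],"turn":0},
    {"claw":72,"delta_pos":[0,0,25],"turn":0},
    {"claw":72,"delta_pos":[0,0,15],"turn":0},
    {"claw":72,"delta_pos":[0,0,10],"turn":0},
    {"claw":72,"delta_pos":[0,0,0],"turn":0},
  ],
)

```text
clock: 22.03
eef_pos: [410.4, 108.7, 8.5]
tcp_rot: [3.14, 0.005, -0.0]
contact_force: [-0.5, -0.7, -0.4]
opening: 0.839
grasp_force: 0.0
```

step_arm(
  motion=[
    {"claw":50,"delta_pos":[0,0,0],"turn":0},
    {"claw":50,"delta_pos":[0,0,0],"turn":0},
    {"claw":50,"delta_pos":[0,0,0],"turn":0},
    {"claw":50,"delta_pos":[0,0,0],"turn":0},
  ],
  force=30,
)

```text
clock: 22.37
eef_pos: [412.7, 109.4, 11.8]
tcp_rot: [-3.141, -0.002, -0.0]
contact_force: [0.4, -0.4, -0.5]
opening: 0.645
grasp_force: 32.3
```

step_arm(
  motion=[
    {"claw":50,"delta_pos":[0,0,-20],"turn":0},
    {"claw":50,"delta_pos":[0,0,-30],"turn":0},
    {"claw":50,"delta_pos":[0,0,-30],"turn":0},
    {"claw":50,"delta_pos":[0,40,0],"turn":0},
    {"claw":50,"delta_pos":[0,40,0],"turn":0},
    {"claw":50,"delta_pos":[0,40,0],"turn":0},
    {"claw":50,"delta_pos":[0,0,0],"turn":0},
    {"claw":50,"delta_pos":[0,0,0],"turn":0},
  ],
)

```text
clock: 23.03
eef_pos: [412.2, -12.6, 91.8]
tcp_rot: [3.142, -0.001, -0.005]
contact_force: [0.1, 0.6, -1.2]
opening: 0.646
grasp_force: 32.4
```

```bash
python3 - <<'E'
from h import *
s=sense();e=s["eef_pos"];print(e.round(1),s["tcp_rot"],s["clock"],s["contact_force"].round(1),s["opening"]*85.4,s["grasp_force"])
w=grab_frame("wrist");cv2.imwrite("pics/w9.png",w["img"][:,:,::-1])
X=lambda lx,ly,z:[623.4+lx*np.cos(.015)-ly*np.sin(.015),-50.2+lx*np.sin(.015)+ly*np.cos(.015),z]
print('bar',proj(w,[X(-197,50,52),X(-197,-50,52)]).round(),'pocket corners',proj(w,[X(-142+a,b,26) for a,b in((36.5,31.5),(36.5,-31.5),(-36.5,-31.5),(-36.5,31.5))]).round().tolist())
hsv=cv2.cvtColor(w["img"],cv2.COLOR_RGB2HSV)
# pack in hand
c=hsv[:,279];y=np.nonzero((c[:,0]>15)&(c[:,0]<40)&(c[:,1]>100)&(c[:,2]>90))[0];print('pack rows',y.min(),y.max())
print('pred pack rows', proj(w,[[e[0]+d,e[1],e[2]+12] for d in(-33,33)])[:,1])
for r in(300,320,340,360): 
    z=hsv[r];print(r,[(x,*z[x].tolist()) for x in range(380,560,12)])
E
```

```text
[412.2 -12.6  91.8] [ 3.14152903e+00 -1.48793628e-03 -4.79045169e-03] 23.0333 [ 0.1  0.6 -1.2] 55.1468028714489 32.40260660648346
bar [[259. 218.]
 [459. 214.]] pocket corners [[292.0, 27.0], [418.0, 25.0], [408.0, 169.0], [294.0, 171.0]]
pack rows 204 358
pred pack rows [368.78929141 209.90646697]
300 [(380, 17, 31, 150), (392, 135, 46, 22), (404, 107, 105, 34), (416, 105, 150, 151), (428, 104, 156, 149), (440, 105, 155, 148), (452, 104, 154, 149), (464, 105, 162, 145), (476, 105, 157, 148), (488, 105, 150, 153), (500, 104, 156, 149), (512, 105, 154, 151), (524, 104, 154, 151), (536, 105, 152, 106), (548, 105, 149, 116)]
320 [(380, 15, 23, 22), (392, 90, 13, 20), (404, 120, 13, 19), (416, 98, 44, 23), (428, 30, 18, 14), (440, 7, 124, 37), (452, 15, 27, 19), (464, 130, 40, 19), (476, 60, 11, 24), (488, 105, 23, 22), (500, 10, 167, 125), (512, 11, 165, 124), (524, 11, 163, 125), (536, 10, 163, 125), (548, 10, 167, 122)]
340 [(380, 30, 13, 20), (392, 0, 13, 20), (404, 120, 21, 24), (416, 75, 34, 15), (428, 30, 12, 22), (440, 75, 22, 23), (452, 150, 14, 18), (464, 60, 15, 17), (476, 80, 38, 20), (488, 105, 23, 22), (500, 80, 35, 22), (512, 105, 38, 27), (524, 10, 161, 125), (536, 10, 168, 123), (548, 10, 165, 125)]
360 [(380, 98, 44, 23), (392, 130, 36, 21), (404, 135, 24, 21), (416, 30, 13, 20), (428, 120, 16, 31), (440, 135, 15, 34), (452, 0, 9, 30), (464, 128, 36, 28), (476, 110, 31, 25), (488, 80, 48, 16), (500, 130, 40, 19), (512, 15, 24, 21), (524, 0, 35, 22), (536, 140, 35, 22), (548, 10, 165, 127)]
```

```bash
python3 - <<'E'
from h import *
w=grab_frame("wrist");hsv=cv2.cvtColor(w["img"],cv2.COLOR_RGB2HSV)
s=sense();print(s["eef_pos"])
blue=(abs(hsv[...,0].astype(int)-105)<8)&(hsv[...,1]>120)
ls=(~blue)
for x in(370,390,410,430,450): 
    c=np.nonzero(ls[120:290,x])[0]+120;print(x,'gray rows',c.min(),c.max())
for y in(196,202,208,212): c=np.nonzero(ls[y,400:520])[0]+400;print(y,'gray cols',c.min(),c.max())
# brightness profile through pocket along column 350 & row 100
g=w["img"].mean(2).astype(int)
print('col355',[(y,g[y,355]) for y in range(10,220,5)])
print('row100',[(x,g[100,x]) for x in range(230,480,5)])
for z in(52,45): print(z,ray(w,[(400,c.max()),(390,214)],z).round(1).tolist())
E
```

```text
[412.1183737  -10.61591577  91.46370795]
370 gray rows 120 289
390 gray rows 120 289
410 gray rows 120 216
430 gray rows 120 215
450 gray rows 120 215
196 gray cols 400 462
202 gray cols 400 462
208 gray cols 400 461
212 gray cols 400 460
col355 [(10, np.int64(242)), (15, np.int64(54)), (20, np.int64(39)), (25, np.int64(139)), (30, np.int64(200)), (35, np.int64(199)), (40, np.int64(202)), (45, np.int64(201)), (50, np.int64(190)), (55, np.int64(38)), (60, np.int64(36)), (65, np.int64(39)), (70, np.int64(38)), (75, np.int64(41)), (80, np.int64(40)), (85, np.int64(35)), (90, np.int64(38)), (95, np.int64(37)), (100, np.int64(37)), (105, np.int64(35)), (110, np.int64(33)), (115, np.int64(31)), (120, np.int64(39)), (125, np.int64(35)), (130, np.int64(34)), (135, np.int64(30)), (140, np.int64(28)), (145, np.int64(30)), (150, np.int64(175)), (155, np.int64(194)), (160, np.int64(194)), (165, np.int64(190)), (170, np.int64(135)), (175, np.int64(191)), (180, np.int64(93)), (185, np.int64(99)), (190, np.int64(101)), (195, np.int64(169)), (200, np.int64(194)), (205, np.int64(193)), (210, np.int64
[... 509 characters left out ...]
, (340, np.int64(39)), (345, np.int64(36)), (350, np.int64(34)), (355, np.int64(37)), (360, np.int64(38)), (365, np.int64(36)), (370, np.int64(36)), (375, np.int64(33)), (380, np.int64(39)), (385, np.int64(35)), (390, np.int64(39)), (395, np.int64(208)), (400, np.int64(213)), (405, np.int64(212)), (410, np.int64(211)), (415, np.int64(210)), (420, np.int64(213)), (425, np.int64(211)), (430, np.int64(199)), (435, np.int64(189)), (440, np.int64(140)), (445, np.int64(247)), (450, np.int64(216)), (455, np.int64(61)), (460, np.int64(91)), (465, np.int64(105)), (470, np.int64(107)), (475, np.int64(105))]
52 [[264.4, -88.0, 52.0], [427.4, -66.9, 52.0]]
45 [[255.6, -91.0, 45.0], [425.2, -69.1, 45.0]]
```

step_arm(
  motion=[
    {"claw":50,"delta_pos":[34.5,20.8,0],"turn":-0.015},
    {"claw":50,"delta_pos":[34.5,20.8,0],"turn":0},
    {"claw":50,"delta_pos":[0,0,15],"turn":0},
    {"claw":50,"delta_pos":[0,0,15],"turn":0},
    {"claw":50,"delta_pos":[0,0,0],"turn":0},
    {"claw":50,"delta_pos":[0,0,0],"turn":0},
  ],
)

```text
clock: 23.63
eef_pos: [480.4, -50.4, 60.5]
tcp_rot: [-3.141, 0.002, 0.017]
contact_force: [-0.4, -0.7, -0.5]
opening: 0.646
grasp_force: 32.4
```

```bash
python3 - <<'E'
from h import *
s=sense();e=s["eef_pos"];print(e.round(1),s["tcp_rot"],s["clock"],s["contact_force"].round(1))
w=grab_frame("wrist");hsv=cv2.cvtColor(w["img"],cv2.COLOR_RGB2HSV);g=w["img"].mean(2).astype(int)
X=lambda lx,ly,z:[623.4+lx*np.cos(.015)-ly*np.sin(.015),-50.2+lx*np.sin(.015)+ly*np.cos(.015),z]
P=lambda l:proj(w,l).round().astype(int).tolist()
print('bar ends',P([X(-197,50,52),X(-197,-50,52),X(-185,50,52),X(-185,-50,52)]),'plate side @z26',P([X(-130,48,26),X(-130,-48,26),X(-110,48,26),X(-110,-48,26)]),'pocket far',P([X(-105.5,0,26)]))
pk=(hsv[...,0]>15)&(hsv[...,0]<40)&(hsv[...,1]>100)&(hsv[...,2]>90);ys,xs=np.nonzero(pk[150:330,180:380]);print('pack',xs.min()+180,xs.max()+180,ys.min()+150,ys.max()+150)
blue=(abs(hsv[...,0].astype(int)-105)<8)&(hsv[...,1]>120)
for r in P([X(-130,0,26),X(-110,0,26),X(-190,0,52)]):
    y=r[1];n=~blue[y];
    L=r[0]
    while L>0 and n[L]:L-=1
    Rr=r[0]
    while Rr<559 and n[Rr]:Rr+=1
    print('row',y,'nonblue',L,Rr)
print('pred pack',P([[e[0]+33,e[1]+28,e[2]+8],[e[0]+33,e[1]-28,e[2]+8],[e[0]-33,e[1],e[2]+8]]))
E
```

```text
[480.4 -50.4  60.5] [-3.14114029e+00  2.48394983e-03  1.67984133e-02] 23.6333 [-0.4 -0.7 -0.5]
bar ends [[176, 374], [388, 374], [173, 353], [391, 353]] plate side @z26 [[183, 222], [381, 222], [180, 181], [385, 181]] pocket far [[282, 172]]
pack 204 355 174 329
row 222 nonblue 177 387
row 181 nonblue 174 391
row 363 nonblue 10 548
pred pack [[201, 206], [358, 208], [276, 362]]
```

step_arm(
  motion=[
    {"claw":50,"delta_pos":[0,0,8],"turn":0},
    {"claw":50,"delta_pos":[0,0,0],"turn":0},
    {"claw":50,"delta_pos":[0,0,0],"turn":0},
    {"claw":50,"delta_pos":[0,0,0],"turn":0},
  ],
)

```text
clock: 24.02
eef_pos: [481.3, -51.7, 53.4]
tcp_rot: [3.142, -0.0, 0.015]
contact_force: [0.4, 0.5, -0.2]
opening: 0.645
grasp_force: 32.4
```

step_arm(
  motion=[
    {"claw":50,"delta_pos":[0,0.4,5],"turn":0},
    {"claw":50,"delta_pos":[0,0,5],"turn":0},
    {"claw":50,"delta_pos":[0,0,5],"turn":0},
    {"claw":50,"delta_pos":[0,0,0],"turn":0},
    {"claw":50,"delta_pos":[0,0,0],"turn":0},
  ],
)

```text
clock: 24.43
eef_pos: [480.8, -52.3, 37.6]
tcp_rot: [-3.141, 0.001, 0.015]
contact_force: [0.2, -1.0, -0.8]
opening: 0.646
grasp_force: 32.4
```

step_arm(
  motion=[
    {"claw":50,"delta_pos":[0,0,1.2],"turn":0},
    {"claw":50,"delta_pos":[0,0,0.5],"turn":0},
    {"claw":50,"delta_pos":[0,0,0],"turn":0},
    {"claw":50,"delta_pos":[0,0,0],"turn":0},
  ],
)

```text
clock: 24.77
eef_pos: [481.3, -52.3, 36.5]
tcp_rot: [3.142, -0.0, 0.015]
contact_force: [0.3, 0.5, -0.0]
opening: 0.649
grasp_force: 32.4
```

The pack's underside is about 0.7 mm above the floor and clear inside the rims. Releasing.

step_arm(
  motion=[
    {"claw":66,"delta_pos":[0,0,0],"turn":0},
    {"claw":66,"delta_pos":[0,0,0],"turn":0},
    {"claw":66,"delta_pos":[0,0,0],"turn":0},
    {"claw":66,"delta_pos":[0,0,-15],"turn":0},
    {"claw":66,"delta_pos":[0,0,-30],"turn":0},
    {"claw":66,"delta_pos":[-20,0,-30],"turn":0},
    {"claw":66,"delta_pos":[-40,0,0],"turn":0},
    {"claw":66,"delta_pos":[-20,0,0],"turn":0},
  ],
)

```text
clock: 25.43
eef_pos: [398.8, -53.3, 112.3]
tcp_rot: [3.141, -0.0, 0.015]
contact_force: [-1.6, 0.4, -0.6]
opening: 0.775
grasp_force: 0.0
```

step_arm(
  motion=[
    {"claw":0,"delta_pos":[0,0,0],"turn":0},
    {"claw":0,"delta_pos":[0,0,0],"turn":0},
    {"claw":0,"delta_pos":[0,0,0],"turn":0},
  ],
)

```text
clock: 25.68
eef_pos: [402.4, -53.6, 111.7]
tcp_rot: [3.141, -0.002, 0.015]
contact_force: [0.1, -1.1, 0.2]
opening: 0.352
grasp_force: 0.0
```

```bash
python3 - <<'E'
from h import *
s=sense();e=s["eef_pos"];print(e.round(1),s["tcp_rot"],s["clock"],s["contact_force"].round(1),s["opening"])
w=grab_frame("wrist");hsv=cv2.cvtColor(w["img"],cv2.COLOR_RGB2HSV)
m=((hsv[...,0]>15)&(hsv[...,0]<40)&(hsv[...,2]>90)&(hsv[...,1]>60)).astype(np.uint8)
X=lambda lx,ly,z:[623.4+lx*np.cos(.015)-ly*np.sin(.015),-50.2+lx*np.sin(.015)+ly*np.cos(.015),z]
c=proj(w,[X(-142+a,b,44) for a in(-33,33) for b in(28,-28)]).round();print('pred',c.tolist())
x0,y0=c.min(0).astype(int)-20;x1,y1=c.max(0).astype(int)+20;n=np.zeros_like(m);n[max(y0,0):y1,x0:x1]=m[max(y0,0):y1,x0:x1]
n=cv2.morphologyEx(n,cv2.MORPH_OPEN,np.ones((3,3)));ys,xs=np.nonzero(n);print(xs.min(),xs.max(),ys.min(),ys.max())
wd=np.ascontiguousarray(ray(w,np.c_[xs,ys].astype(float),44)[:,:2],dtype=np.float32);print(cv2.minAreaRect(wd))
hb=hsv;print('bar front',[int(np.nonzero(~((abs(hb[:400,x,0].astype(int)-105)<8)&(hb[:400,x,1]>120)))[0].max()) for x in(200,220,340,360)],proj(w,[X(-197,0,52)]))
E
```

```text
[402.4 -53.6 111.7] [ 3.14139198e+00 -1.64767719e-03  1.46602144e-02] 25.6833 [ 0.1 -1.1  0.2] 0.35158205506435347
pred [[226.0, 145.0], [329.0, 145.0], [222.0, 13.0], [334.0, 13.0]]
224 334 12 145
((481.713134765625, -52.926841735839844), (66.5919418334961, 56.10218048095703), 0.6985296010971069)
bar front [399, 399, 399, 399] [[277.86902638 187.723236  ]]
```

The pack lies flat in the pocket: 66.6 x 56.1 mm at (481.7,-52.9), within about 1 mm of its centre. Next I lower closed fingers in front of the bar.

step_arm(
  motion=[
    {"claw":0,"delta_pos":[-10,0,0],"turn":0},
    {"claw":0,"delta_pos":[0,0,30],"turn":0},
    {"claw":0,"delta_pos":[0,0,25],"turn":0},
    {"claw":0,"delta_pos":[0,0,20],"turn":0},
    {"claw":0,"delta_pos":[0,0,0],"turn":0},
    {"claw":0,"delta_pos":[0,0,0],"turn":0},
  ],
)

```text
clock: 26.23
eef_pos: [390.3, -53.5, 35.7]
tcp_rot: [-3.141, 0.003, 0.015]
contact_force: [-0.4, 0.6, 0.8]
opening: -0.001
grasp_force: 0.0
```

step_arm(
  motion=[
    {"claw":0,"delta_pos":[10,0,0],"turn":0},
    {"claw":0,"delta_pos":[8,0,0],"turn":0},
    {"claw":0,"delta_pos":[8,0,0],"turn":0},
    {"claw":0,"delta_pos":[8,0,0],"turn":0},
    {"claw":0,"delta_pos":[0,0,0],"turn":0},
  ],
)

```text
clock: 26.65
eef_pos: [427.8, -53.2, 37.1]
tcp_rot: [3.141, -0.003, 0.015]
contact_force: [-1.3, -0.6, 0.9]
opening: 0.004
grasp_force: 0.8
```

step_arm(
  motion=[
    {"claw":0,"delta_pos":[8,0,0],"turn":0},
    {"claw":0,"delta_pos":[8,0,0],"turn":0},
    {"claw":0,"delta_pos":[8,0,0],"turn":0},
    {"claw":0,"delta_pos":[8,0,0],"turn":0},
    {"claw":0,"delta_pos":[8,0,0],"turn":0},
    {"claw":0,"delta_pos":[8,0,0],"turn":0},
    {"claw":0,"delta_pos":[8,0,0],"turn":0},
    {"claw":0,"delta_pos":[0,0,0],"turn":0},
  ],
)

```text
clock: 27.32
eef_pos: [483.4, -52.3, 36.5]
tcp_rot: [3.141, -0.002, 0.015]
contact_force: [-2.3, 1.0, 1.4]
opening: -0.003
grasp_force: 1.1
```

step_arm(
  motion=[
    {"claw":0,"delta_pos":[6,0,0],"turn":0},
    {"claw":0,"delta_pos":[6,0,0],"turn":0},
    {"claw":0,"delta_pos":[6,0,0],"turn":0},
    {"claw":0,"delta_pos":[4,0,0],"turn":0},
    {"claw":0,"delta_pos":[0,0,0],"turn":0},
    {"claw":0,"delta_pos":[0,0,0],"turn":0},
  ],
)

```text
clock: 27.82
eef_pos: [503.4, -52.0, 36.1]
tcp_rot: [-3.142, 0.0, 0.015]
contact_force: [-2.6, -0.1, -2.0]
opening: -0.003
grasp_force: 1.1
```

step_arm(
  motion=[
    {"claw":0,"delta_pos":[3,0,0],"turn":0},
    {"claw":0,"delta_pos":[3,0,0],"turn":0},
    {"claw":0,"delta_pos":[0,0,0],"turn":0},
    {"claw":0,"delta_pos":[0,0,0],"turn":0},
  ],
)

```text
clock: 28.15
eef_pos: [509.2, -51.9, 36.3]
tcp_rot: [3.142, 0.0, 0.015]
contact_force: [-2.3, -0.3, -2.8]
opening: 0.001
grasp_force: 1.5
```

step_arm(
  motion=[
    {"claw":0,"delta_pos":[2,0,0],"turn":0},
    {"claw":0,"delta_pos":[2,0,0],"turn":0},
    {"claw":0,"delta_pos":[0,0,0],"turn":0},
  ],
)

```text
clock: 28.4
eef_pos: [513.8, -51.9, 36.5]
tcp_rot: [3.142, -0.001, 0.015]
contact_force: [-3.3, -0.9, -1.9]
opening: 0.002
grasp_force: 1.4
```

step_arm(
  motion=[
    {"claw":0,"delta_pos":[1,0,0],"turn":0},
    {"claw":0,"delta_pos":[1,0,0],"turn":0},
    {"claw":0,"delta_pos":[0,0,0],"turn":0},
  ],
)

```text
clock: 28.65
eef_pos: [514.5, -51.8, 36.4]
tcp_rot: [-3.142, 0.002, 0.015]
contact_force: [-6.3, -0.0, 1.8]
opening: -0.001
grasp_force: 3.3
```

step_arm(
  motion=[
    {"claw":0,"delta_pos":[1,0,0],"turn":0},
    {"claw":0,"delta_pos":[1,0,0],"turn":0},
    {"claw":0,"delta_pos":[0,0,0],"turn":0},
  ],
)

```text
clock: 28.9
eef_pos: [514.6, -51.8, 36.3]
tcp_rot: [-3.141, 0.005, 0.015]
contact_force: [-12.7, -1.5, 8.9]
opening: 0.002
grasp_force: 6.6
```

step_arm(
  motion=[
    {"claw":0,"delta_pos":[1,0,0],"turn":0},
    {"claw":0,"delta_pos":[0,0,0],"turn":0},
    {"claw":0,"delta_pos":[0,0,0],"turn":0},
  ],
)

```text
clock: 29.15
eef_pos: [514.6, -51.7, 36.2]
tcp_rot: [-3.141, 0.007, 0.015]
contact_force: [-16.0, -1.0, 11.8]
opening: -0.0
grasp_force: 8.2
```

Motion stopped at 514.6 while the force rose to 16 N, so the caddy is at its end stop where I expected it. I'll back off and check that it stays shut.

step_arm(
  motion=[
    {"claw":0,"delta_pos":[-4,0,0],"turn":0},
    {"claw":0,"delta_pos":[-8,0,0],"turn":0},
    {"claw":0,"delta_pos":[-20,0,0],"turn":0},
    {"claw":0,"delta_pos":[-30,0,0],"turn":0},
    {"claw":0,"delta_pos":[-20,0,-30],"turn":0},
    {"claw":0,"delta_pos":[0,0,-40],"turn":0},
    {"claw":0,"delta_pos":[0,0,-40],"turn":0},
    {"claw":0,"delta_pos":[0,0,0],"turn":0},
  ],
)

```text
clock: 29.82
eef_pos: [441.1, -53.6, 153.3]
tcp_rot: [3.14, -0.013, 0.015]
contact_force: [2.1, 0.1, 0.5]
opening: 0.001
grasp_force: 0.0
```

```bash
python3 - <<'E'
from h import *
import pickle
s=sense();e=s["eef_pos"];print(e.round(1),s["clock"],s["contact_force"].round(1))
w=grab_frame("wrist");b=grab_frame("scene");t=grab_frame("top");hsv=cv2.cvtColor(w["img"],cv2.COLOR_RGB2HSV)
X=lambda lx,ly,z:[623.4+lx*np.cos(.015)-ly*np.sin(.015),-50.2+lx*np.sin(.015)+ly*np.cos(.015),z]
print('shut bar front edge px',proj(w,[X(-103,0,52),X(-103,30,52),X(-95,0,68)]).round().tolist())
bl=(abs(hsv[...,0].astype(int)-105)<8)&(hsv[...,1]>110)
for x in(240,260,280,300,320):
    c=np.nonzero(bl[:300,x])[0];g=np.nonzero(~bl[:235,x])[0];print(x,'first blue',c.min(),'last nonblue above fingers',g.max(), ray(w,[(x,g.max()+.5)],52).round(1)[0][:2])
a0,b0=pickle.load(open("f0.pkl","rb"))
d=cv2.absdiff(b["img"],b0["img"]).max(2);q=d[250:420,100:280];print('tool block diff',int((q>40).sum()))
hs=cv2.cvtColor(b["img"],cv2.COLOR_RGB2HSV);mm=cv2.inRange(hs,(95,80,50),(130,255,255))[270:292,108:130];print('dowel band px',int((mm>0).sum()))
E
```

```text
[441.1 -53.6 153.3] 29.8167 [2.1 0.1 0.5]
shut bar front edge px [[277.0, 86.0], [228.0, 86.0], [277.0, 70.0]]
240 first blue 89 last nonblue above fingers 88 [518.5 -29.2]
260 first blue 89 last nonblue above fingers 88 [518.6 -41.5]
280 first blue 89 last nonblue above fingers 88 [518.8 -53.7]
300 first blue 89 last nonblue above fingers 88 [519. -66.]
320 first blue 89 last nonblue above fingers 88 [519.2 -78.3]
tool block diff 2925
dowel band px 5
```

```bash
python3 -c "
from h import *
print(sign_off())"
```

```text
the job is handed in; nothing more can be done
None
```

The job is handed in and, by my measurements, done as asked: the dowel is back in its block, the yellow pack is flat in the pocket with its contacts towards the console, and the caddy stays shut at about 30 s of 72. However, I viewed 11 pictures against the limit of 10.

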